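# Set up the shaft runout station

### The job

Set up the runout test: lay the steel shaft centred in the two V-blocks on the aluminium plate, then stand the black end stop on the plate, square to the shaft and in line with it, close up against its red end (touching or a few millimetres off), and last of all stand the blue probe stand on the plate behind the shaft, midway between the V-blocks, with the probe tip pointing squarely at the shaft and a gap of a few millimetres, never letting the probe touch the shaft. So that it cannot roll off the bench, the brass shaft goes into both notches of the wooden saddle, centred; this may be done at any time. Everything stands upright and at rest at the end, and the multimeter, the phone and the screwdriver stay where they are.

Things in the scene. Friction and masses are not known exactly. Their poses are not given: they have to be found in the camera images.
- steel_shaft: Round steel shaft, 24 mm diameter, 140 mm long, about 0.4 kg; one end is red over its last 15 mm. Lies on the mat at the start. Origin at its very centre (on its axis); own y axis runs along the shaft towards the red end, whose face is at y = +70 mm. It may lie rolled, so its own x and z are arbitrary.
- brass_shaft: Round yellow brass shaft, 24 mm diameter, 140 mm long, about 0.4 kg, both ends alike. Lies on the mat at the start. Origin at its very centre (on its axis); own y axis along the shaft.
- end_stop: Black end stop, upright, 0.22 kg: foot 56 (own x) x 26 (own y) x 8 mm high, on it a block 36 (x) x 20 (y) mm up to 60 mm height; grip it across its 36 mm. A 12 mm steel button stands out of both y faces (faces alike): button faces at y = +-13 mm, 39 mm above the underside, the height of the shaft's axis above the plate. Origin: centre of the underside, z up.
- probe_stand: Blue probe stand, upright, 0.25 kg: foot 50 x 50 x 10 mm, central post 18 (own x) x 24 (own y) mm up to 65 mm height; grip it across its 24 mm. A brass-coloured 12 mm probe runs through the post along own x, 39 mm above the underside: black tip at x = -40 mm, pointing to own -x, tail at x = +35 mm. Origin: centre of the underside, z up.
- plate: Fixed aluminium plate 130 (own x) x 250 (own y) x 12 mm. Origin: centre of underside. Own +x points away from the robot (behind), up to 0.3 rad turned. Two dark V-blocks, 45 (x) x 30 (y) mm, tops at z = 52 mm, centres x = -35, y = +-45 mm; 90 degree Vs along y, 36 mm wide. A shaft in them has its axis at x = -35, z = 51 mm, its centre at y = 0. Stop and probe stand on the top, z = 12 mm.
- saddle: Fixed wooden saddle straight ahead of the robot: base 120 (own x) x 50 (own y) x 10 mm, two notched cheeks 20 mm thick, 28 mm high, at x = +-45 mm; 120 degree notches along own x, 41 mm wide. Origin: centre of underside. A shaft lying in both notches runs along own x, its axis at y = 0, z = 30 mm, its centre at x = 0. Turned by up to 0.25 rad.
- mat: Fixed green rubber mat, 250 x 340 x 3 mm, on which the two shafts, the end stop and the probe stand start; the mat and the plate may lie left or right. Origin at the centre of its underside.
- multimeter: Bystander: yellow and black handheld multimeter, 80 x 160 x 45 mm, lying on the bench beyond the work. Leave alone.
- phone: Bystander: black phone, 75 x 155 x 9 mm, lying on the bench beyond the work. Leave alone.
- screwdriver: Bystander: screwdriver with orange handle, 160 mm long, about 30 mm high, lying on the bench between the robot and the saddle. Leave alone.
Mind the look-alikes: they are no part of the job. Of the things that look like the probe_stand, the middle-sized one is meant. Several things have the shape of the end_stop; the one meant has the colours described above.

How it is judged:
By the outcome, as a careful person would: the job done as asked, in the order asked, and still so for the second after the job is handed in, with the robot touching nothing.
It also fails if it takes over 109 s, if anything falls off the work surface, if the arm or the gripper's body presses on something with over 40 N, if the wrist force passes 120 N, or if a joint passes its speed limit or range.

### The arm

A 6-joint arm with a two-finger parallel gripper is mounted at the origin on the work surface. World frame = base frame: x ahead of the robot, y to its left, z up, the work surface at z = 0. Lengths are in mm, angles in rad, forces in N, time in s.
With the tool pointing down it reaches from about 350 to 775 mm from the base axis. Payload 7.3 kg.
Tool frame: the origin (TCP) lies midway between the tips of the shut fingers; the grasp point (between the pads) lies 19 mm behind it (grip_depth is the distance from the TCP to the grasp point, in mm); z points along the fingers, y is the direction in which the jaws open and shut (so a half turn about z gives the same grasp; the last joint's range is limited). The gripper opens to 92 mm and grips with 3 to 60 N. Pads are 19 mm wide; open, the fingers measure 130 mm over their backs; the gripper's body (75 mm by 190 mm) begins 47 mm behind the grasp point.
Start: joints at [-1.491, 0.342, 1.524, -0, 1.275, -0.146], TCP at [117.562, -511.688, 226.741] pointing down, gripper open.
Joint ranges: [-2.53, 2.53], [-0.77, 2.02], [0.04, 2.7], [-1, 4.14], [0.28, 2.66], [-3.11, 3.11]. Speed limits (rad/s): [2.57, 2.57, 3.14, 3.14, 3.14, 3.14].

### API

Orientations are given as [roll, pitch, yaw] about the fixed x, y, z axes, in that order (R = Rz(yaw) Ry(pitch) Rx(roll)).
In Python, from plant import get_obs, capture, close_job, spot_in, silhouettes, mark_of, grip_depth gives the robot as it stands.
- The arm moves only by the tool servo_tool, never from a script. Its arguments are lists of equal length, an entry for each row: "slide": the shift along the tool's x, y, z normalised to -1 to 1, where 1 is 20 cm, a list of three; "rot": the turn, a rotation vector about the tool's x, y, z normalised to -1 to 1, where 1 is pi rad, a list of three; "claw": the finger opening in mm, from 0 to 91.8. A call has 1 to 5 rows; each row is the pose to reach, as a shift and turn from the pose commanded when the call began, along the tool's axes at that moment, turning the shorter way round; what a row does not reach only later rows make up. A row lasts 1/8 s, in which the tool goes at most 62.5 mm and 10.7 degrees, less where a joint would pass 70% of its speed; a pose out of reach is approached as far as the arm can. A call with a number of a shift or a turn outside -1 to 1 is refused whole. A call with a gripper value outside its range is refused whole. The fingers move at their own pace and stop on an object; the grip force is fixed at half the most. Time passes only in rows, so rows that repeat a pose let the fingers close. It gives the time, the measured TCP pose, the force and the opening at its end, in the units of the state.
- get_obs(): the state, without advancing time (a new reading comes with each control period).
- capture(name): name is "side" or "top" or "wrist"; returns a dict with "frame" (480x640x3 uint8, red, green, blue), "depth" (480x640 float32, mm along the optical axis (not along the pixel's ray), 0 where there is no reading), "vertical_fov" (degrees; the focal length in pixels is half the picture's height over the tangent of half this angle, whatever the lens; pixels are square), "cx", "cy" (the principal point, pixels), "position" and "rotation" of the camera in the world. Camera axes: x right, y down, z forward; pixel columns grow to the right and rows downward; lengths in mm; the calibration is good to about 2 mm. The wrist camera is an equidistant fisheye: a pixel r from the principal point sees the ray r / f radians off the axis. A picture is of the moment at which its call begins.
- close_job(): hands the job in, once; it reports no verdict.
Trained networks look in the newest picture that a camera, given by its name, has taken for a name from the list of things; names that differ only in an ending like _2 or _b are one class to them, and where a whole thing is asked for, a point or a joint stands for the part that bears it (a point fixed in the world has none). Each returns a list of dicts, best first, with "confidence" (0 to 1); they miss things now and then, are a little off and sometimes report something else, mostly with a low value. They report only what shows in the picture. A call takes as long as a camera call. They do not tell look-alikes from the thing itself.
- spot_in(query, camera): "box" ([left, top, right, bottom] in pixels, round what is visible of it).
- silhouettes(query, camera): "pixels" (480x640 bool, what is visible of it) and "box" ([left, top, right, bottom] in pixels, round what is visible of it).
- mark_of(query, camera): "xy" ([column, row] in pixels: a listed point, or the origin of a listed thing).
The state is a dict: "time": time; "joint_positions": joint angles; "dq": joint speeds; "tau": joint torques, N m; "tool_pos": TCP position; "tcp_rot": TCP orientation; "contact_force": force on the tool from outside, world axes, zero at the start; "moment": the same for the moment, N m; "grip_width": finger opening in mm.
Only numpy, scipy, OpenCV 4.12 (cv2) and the standard library are available. Lean on these libraries where they do the work, as an engineer would, in place of code of your own. Each camera call takes 0.05 s, during which the arm holds its last target. There are 200 camera calls.

## Working session

There is one attempt and no reset: what is moved stays moved. The work goes in short steps, Python scripts to look and compute and a tool call to move; the robot and the scene stay as the last step left them, time stands still between calls to the robot, and variables do not carry over. Pictures are saved under pics/ and viewed, about 12 in all and at most 16, crops included, and the job is handed in when it is done.

Besides the shell and the picture viewer there is one more tool, called after "Request:" as name(argument=value, ...), one argument or row to a line, values as JSON. servo_tool: Moves the arm, as the interface text tells. Scaled input: -1 to 1 covers 20 cm each way for a shift and pi rad each way for a turn. Its arguments: {"type":"object","properties":{"slide":{"type":"array","items":{"type":"array","items":{"type":"number"}}},"rot":{"type":"array","items":{"type":"array","items":{"type":"number"}}},"claw":{"type":"array","items":{"type":"number"}}},"required":["slide","rot","claw"]}

```bash
ls; mkdir -p pics; python3 - <<'E'
from plant import *
import cv2
print(get_obs(), grip_depth)
for n in ["side","top"]:
    c=capture(n); cv2.imwrite(f"pics/{n}0.png",c["frame"][:,:,::-1]); print(n,c["vertical_fov"],c["cx"],c["cy"],c["position"],c["rotation"])
    for q in ["steel_shaft","brass_shaft","end_stop","probe_stand","plate","saddle","mat","multimeter","phone","screwdriver"]:
        print(q,[(round(d["confidence"],2),[int(v) for v in d["box"]]) for d in spot_in(q,n)])
E
```

```text
pics
{'time': 0.0, 'joint_positions': array([-1.49101827e+00,  3.42738071e-01,  1.52499758e+00, -2.48096455e-05,
        1.27537544e+00, -1.45984696e-01]), 'dq': array([ 2.54989490e-04,  3.30709105e-04,  5.46872577e-04,  5.25155376e-04,
       -8.06271294e-05,  8.62047555e-04]), 'tau': array([ 1.78129805e-03, -4.31234694e+01, -2.44226378e+01,  7.20161665e-02,
        5.59142022e-02, -1.54398749e-04]), 'tool_pos': array([ 117.51165017, -511.2771791 ,  226.04376843]), 'tcp_rot': array([-3.14008691e+00, -1.97410839e-04,  2.25769841e-01]), 'contact_force': array([-0.28190908,  0.84554064,  0.49996553]), 'moment': array([0.00099467, 0.01177244, 0.04015344]), 'grip_width': 92.10935487442391} 18.8
side 50.56243784743029 317.7187669875913 244.82064492440807 [-89.12312041 827.89684684 632.38964036] [-2.10279001  0.01071192 -2.44855282]
steel_shaft [(0.93, [252, 246, 294, 283])]
brass_shaft [(0.73, [279, 273, 341, 305])]
end_stop [(0.97, [200, 277, 231, 311]), (0.88, [177, 250, 199, 278]), (0.86, [136, 312, 160, 349])]
probe_stand [(0.94, [257, 347, 315, 423]), (0.8, [171, 354, 191, 379]), (0.
[... 401 characters left out ...]
 318.83390423736176 234.72141631237093 [ 409.68976875   70.77134469 1337.60053652] [-3.01956216  0.01158028 -1.54337565]
steel_shaft [(0.95, [258, 214, 321, 224])]
brass_shaft [(0.75, [249, 261, 315, 288]), (0.39, [258, 210, 325, 229])]
end_stop [(0.85, [134, 199, 153, 222]), (0.79, [204, 204, 226, 230]), (0.69, [378, 134, 445, 168])]
probe_stand [(0.88, [199, 251, 218, 283]), (0.56, [146, 322, 184, 369]), (0.53, [127, 249, 150, 271])]
plate [(0.58, [415, 239, 528, 301]), (0.48, [279, 114, 353, 169])]
saddle [(0.88, [343, 224, 370, 281])]
mat [(0.83, [170, 180, 330, 308])]
multimeter [(0.6, [277, 115, 355, 171])]
phone [(0.55, [378, 132, 447, 169])]
screwdriver [(0.97, [333, 313, 405, 323])]
```

```bash
python3 - <<'E'
import cv2
a=cv2.imread("pics/top0.png")[100:390,110:540]; cv2.imwrite("pics/topc.png",cv2.resize(a,(800,540),interpolation=cv2.INTER_CUBIC))
a=cv2.imread("pics/side0.png")[180:430,120:470]; cv2.imwrite("pics/sidec.png",cv2.resize(a,(800,571),interpolation=cv2.INTER_CUBIC))
E
```

```text
(no output)
```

View pics/topc.png

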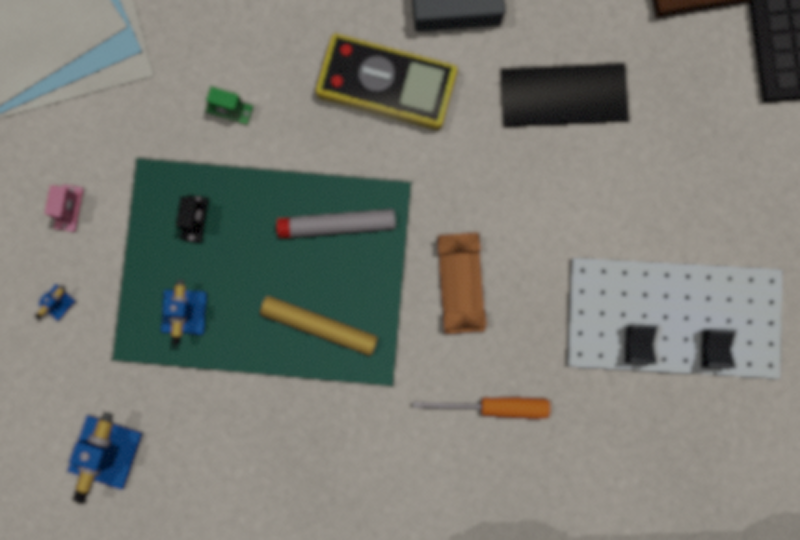

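View pics/sidec.png

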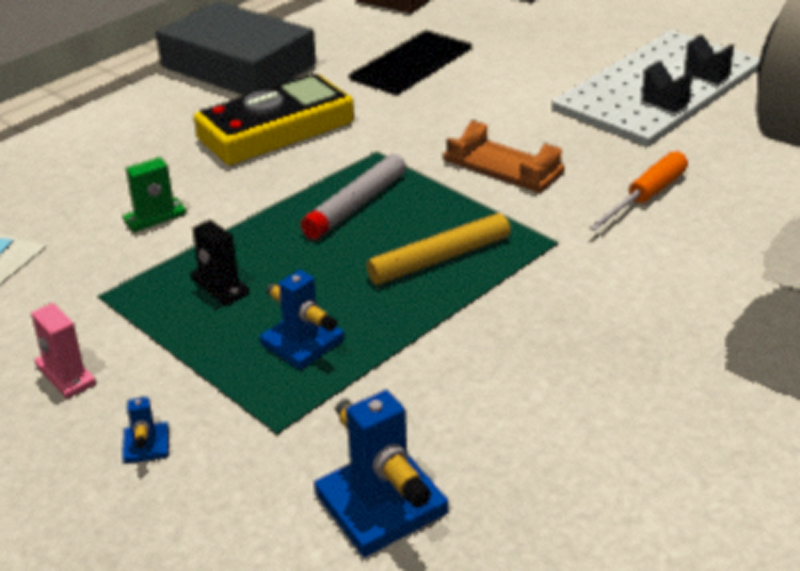

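Look-alikes, in top-picture pixels:
- **Probe stands:** (210,267) on the mat is the middle-sized one and is the one I want. (140,262) is small and (165,345) is large.
- **End stops:** (213,217) is the black one I want. (145,212) is pink and (235,156) is green.
- **Shafts:** steel is at (290,219) with its red end on the left. Brass is at (282,275).

The side crop shows the same choice.

```bash
cat > h.py <<'E'
from plant import *
import numpy as np, cv2
from scipy.spatial.transform import Rotation as Ro
def cloud(n):
    c=capture(n); d=c["depth"].astype(float); f=240/np.tan(np.radians(c["vertical_fov"])/2)
    v,u=np.mgrid[:480,:640]; x=(u-c["cx"])/f; y=(v-c["cy"])/f
    if n=="wrist":
        r=np.hypot(x,y)+1e-9; k=np.tan(np.minimum(r,1.5))/r; x=x*k; y=y*k
    P=np.stack([x*d,y*d,d],-1)@Ro.from_euler("xyz",c["rotation"]).as_matrix().T+c["position"]
    P[d<=0]=np.nan
    return c,P
def hsv(c): return cv2.cvtColor(c["frame"],cv2.COLOR_RGB2HSV)
def rect(Q):
    (cx,cy),(w,h),a=cv2.minAreaRect(Q[:,:2].astype(np.float32))
    if w<h: w,h,a=h,w,a+90
    return np.round([cx,cy,w,h],1),round(np.radians((a+90)%180-90),3)   # long-side direction
def trim(Q,k=3):
    m=np.median(Q,0); s=np.percentile(np.abs(Q-m),90,axis=0)+1
    return Q[(np.abs(Q-m)<k*s).all(1)]
E
python3 - <<'E'
from h import *
c,P=cloud("top"); H=hsv(c); X,Y,Z=np.moveaxis(P,-1,0); h,s,v=np.moveaxis(H.astype(int),-1,0)
vv,uu=np.mgrid[:480,:640]
def box(a,b,cc,d): return (uu>=a)&(uu<cc)&(vv>=b)&(vv<d)
bench=box(250,330,330,350); print("bench z",np.nanmedian(Z[bench]))
reg=dict(mat=((h>50)&(h<95)&(s>100)&box(165,175,340,315)),
 steel=box(250,208,330,230)&(Z>12)&~((h>50)&(h<95)&(s>100)),
 brass=box(240,255,320,295)&(h>15)&(h<35)&(s>110),
 saddle=box(335,218,380,285)&(s>90)&(h<25),
 stop=box(195,195,232,235)&(Z>9)&~((h>50)&(h<95)&(s>100)),stoptop=box(195,195,232,235)&(Z>52),
 probe=box(190,245,228,290)&(Z>9),probetop=box(190,245,228,290)&(Z>60),
 plate=box(405,230,540,310)&(Z>6)&(Z<20),vb=box(405,230,540,310)&(Z>35),
 red=box(250,208,330,230)&((h<8)|(h>172))&(s>130))
for k,m in reg.items():
    Q=P[m]; Q=Q[np.isfinite(Q).all(1)]
    print(k,len(Q),rect(Q) if len(Q)>3 else "", np.round(np.median(Q,0),1),np.round(Q.max(0),1),np.round(Q.min(0),1))
Q=P[reg["vb"]]
for side in (1,-1):
    q=Q[(Q[:,1]-np.median(Q[:,1]))*side>0]; print("vb",rect(q),q.mean(0).round(1))
E
```

```text
bench z 0.939825617827637
mat 13012 (array([546.3, 243.3, 333.2, 243.4]), np.float64(1.509)) [546.7 250.6   4.1] [677.7 416.4  70.4] [415.7  69.9  -7. ]
steel 668 (array([602.8, 155.6, 139.7,  26.6]), np.float64(-1.45)) [602.3 155.4  25.6] [622.2 224.9  34.8] [584.9  86.4  12.4]
brass 665 (array([480.6, 172.1, 140.2,  23.1]), np.float64(1.241)) [480.2 171.2  25.8] [511.1 240.3  35.1] [450.  104.6   2. ]
saddle 1160 (array([536.9,   4.1, 118. ,  50. ]), np.float64(0.097)) [536.1   4.   13. ] [596.7  33.   34.5] [477.  -25.3   1.5]
stop 311 (array([605.7, 324.5,  55.9,  24.2]), np.float64(-0.234)) [602.1 322.1  52.1] [633.2 341.5  70. ] [578.3 312.3   9. ]
stoptop 176 (array([606. , 327.1,  36.4,  21. ]), np.float64(-0.097)) [606.3 326.7  63.2] [624.3 338.5  70.4] [587.8 315.7  52. ]
probe 607 (array([493.4, 337.8,  98.1,  74. ]), np.float64(0.026)) [491.2 330.7  17.4] [542.6 375.7  74.9] [443.8 300.    9. ]
probetop 102 (array([493.4, 334.2,  23.8,  17.8]), np.float64(-1.562)) [493.5 333.9  69.3] [502.4 346.1  74.9] [484.5 322.3  60.5]
plate 5991 (array([ 504.3, -252.8,  300.5,  175.5]), np.float64(-1.543)) [ 508.4 -250.6   12.8] [ 595.5 -102.8   20. ] [ 412.5 -400.8    6. ]
vb 620 (array([ 467.2, -249.7,  121.6,   45.2]), np.float64(1.54)) [ 468.6 -249.3   45.9] [ 490.  -188.4   58.7] [ 443.2 -311.1   35. ]
red 68 (array([595.9, 219.5,  22.3,  16.3]), np.float64(0.155)) [594.9 217.5  25.7] [607.1 228.   34.2] [584.9 210.3   5.7]
vb (array([ 467.6, -204.1,   44.4,   31.7]), np.float64(0.011)) [ 468.3 -203.9   45.7]
vb (array([ 465.8, -294.6,   45.3,   31.2]), np.float64(-0.047)) [ 465.8 -293.6   45.9]
```

```bash
cat > plan.py <<'E'
# usage: python3 plan.py x y z yaw [x y z yaw ...]  -> calls from tracked command pose (state in cmd.json)
import sys,json,os,numpy as np
p=json.load(open("cmd.json")) if os.path.exists("cmd.json") else [117.562,-511.688,226.741,.2258]
p=np.array(p); a=np.array(sys.argv[1:],float).reshape(-1,4)
for t in a:
    while True:
        d=t-p; n=max(1,int(np.ceil(max(np.abs(d[:2]).max()*1.0,np.hypot(*d[:2])*1.0,abs(d[2]))/195-1e-9)))
        g=p+d/n; e=g-p; c,s=np.cos(p[3]),np.sin(p[3])
        sl=np.round(np.array([c*e[0]+s*e[1],s*e[0]-c*e[1],-e[2]])/200,4); r=round(-e[3]/np.pi,4)
        rows=max(np.linalg.norm(e[:3])/62.5,abs(np.degrees(e[3]))/10.7)
        print("slide",sl.tolist(),"rotz",r,"rows>=%.1f"%rows)
        l=sl*200; p=p+[c*l[0]+s*l[1],s*l[0]-c*l[1],-l[2],-r*np.pi]
        if n==1: break
    print("  at",np.round(p,2))
json.dump(p.tolist(),open("cmd.json","w"))
E
python3 plan.py 470 -250 300 0
```

```text
slide [0.6701, -0.2936, -0.1221] rotz 0.024 rows>=2.4
slide [0.6461, -0.3432, -0.1221] rotz 0.0239 rows>=2.4
slide [0.6186, -0.3907, -0.1221] rotz 0.024 rows>=2.4
  at [ 470. -250.  300.   -0.]
```

Request:
servo_tool(
  slide=[
    [0.6701,-0.2936,-0.1221],
    [0.6701,-0.2936,-0.1221],
    [0.6701,-0.2936,-0.1221],
  ],
  rot=[
    [0,0,0.024],
    [0,0,0.024],
    [0,0,0.024],
  ],
  claw=[60,60,60],
)

```text
time: 1.52
tool_pos: [237.1, -422.7, 252.0]
tcp_rot: [3.141, -0.001, 0.153]
contact_force: [-0.6, 0.4, 0.5]
grip_width: 66.4
```

Request:
servo_tool(
  slide=[
    [0.6461,-0.3432,-0.1221],
    [0.6461,-0.3432,-0.1221],
    [0.6461,-0.3432,-0.1221],
  ],
  rot=[
    [0,0,0.0239],
    [0,0,0.0239],
    [0,0,0.0239],
  ],
  claw=[60,60,60],
)

```text
time: 1.9
tool_pos: [354.7, -335.3, 276.4]
tcp_rot: [3.141, -0.001, 0.078]
contact_force: [-0.9, -0.6, -0.0]
grip_width: 59.8
```

Request:
servo_tool(
  slide=[
    [0.6186,-0.3907,-0.1221],
    [0.6186,-0.3907,-0.1221],
    [0.6186,-0.3907,-0.1221],
    [0.6186,-0.3907,-0.1221],
    [0.6186,-0.3907,-0.1221],
  ],
  rot=[
    [0,0,0.024],
    [0,0,0.024],
    [0,0,0.024],
    [0,0,0.024],
    [0,0,0.024],
  ],
  claw=[60,60,60,60,60],
)

```text
time: 2.52
tool_pos: [469.3, -250.4, 299.7]
tcp_rot: [3.142, 0.001, -0.0]
contact_force: [0.6, -0.3, -0.1]
grip_width: 60.0
```

```bash
python3 - <<'E'
from h import *
o=get_obs(); print(o["time"],o["tool_pos"],o["tcp_rot"])
c,P=cloud("wrist"); print(c["position"],c["rotation"],c["vertical_fov"],c["cx"],c["cy"])
np.savez("w1.npz",P=P,f=c["frame"])
cv2.imwrite("pics/w1.png",c["frame"][:,:,::-1])
E
```

```text
2.525 [ 469.34199722 -250.36057872  299.66781089] [ 3.14156392e+00  8.67936895e-04 -3.69578050e-04]
[ 539.48000775 -251.27115928  457.67660679] [ 2.87525779e+00 -3.12243254e-04 -1.57195050e+00] 65.70646984690485 325.052650907766 242.9980232019971
```

View pics/w1.png

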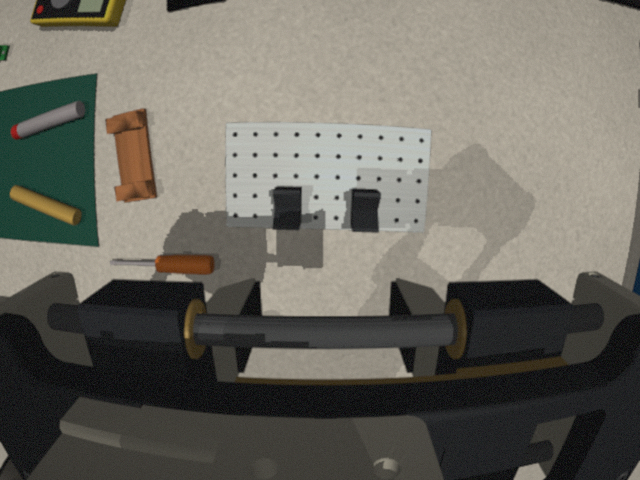

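```bash
cat >> h.py <<'E'
def onplane(c,n,uv,z):
    f=240/np.tan(np.radians(c["vertical_fov"])/2); uv=np.asarray(uv,float); x=(uv[:,0]-c["cx"])/f; y=(uv[:,1]-c["cy"])/f
    if n=="wrist":
        r=np.hypot(x,y)+1e-9; k=np.tan(r)/r; x=x*k;y=y*k
    D=np.stack([x,y,1+0*x],-1)@Ro.from_euler("xyz",c["rotation"]).as_matrix().T; o=np.asarray(c["position"])
    return o+D*((z-o[2])/D[:,2])[:,None]
def blob(m,k=3):
    m=cv2.morphologyEx(m.astype(np.uint8),cv2.MORPH_CLOSE,np.ones((k,k)))
    if k>3: m=cv2.morphologyEx(m,cv2.MORPH_OPEN,np.ones((3,3)))
    cs,_=cv2.findContours(m,cv2.RETR_EXTERNAL,cv2.CHAIN_APPROX_NONE)
    return max(cs,key=cv2.contourArea)[:,0,:]
E
python3 - <<'E'
from h import *
vv,uu=np.mgrid[:480,:640]
def box(a,b,cc,d): return (uu>=a)&(uu<cc)&(vv>=b)&(vv<d)
for n,bx,bv in (("wrist",(215,112,445,240),(265,180,385,232)),("top",(405,230,540,310),(430,270,515,300))):
    c,P=cloud(n); H=hsv(c).astype(int); Z=P[...,2]
    # plate: bluish/white vs bench beige: use R-B
    F=cv2.GaussianBlur(c["frame"],(3,3),0).astype(int); rb=F[...,0]-F[...,2]
    m=box(*bx)&(rb<8)
    Q=onplane(c,n,blob(m,7),12); print(n,"plate",rect(Q))
    # edges: far (+x), left, right line fits
    (r,a)=rect(Q)
    q=P[box(*bv)&(Z>42)]; q=q[np.isfinite(q).all(1)]
    mid=np.median(q[:,1]); 
    A=[q[(q[:,1]>mid)],q[(q[:,1]<mid)]]
    for s in A: print("  vb",rect(s),np.median(s[:,2]))
E
```

```text
wrist plate (array([ 499.5, -253.3,  249.4,  130.7]), np.float64(1.544))
  vb (array([ 467.3, -207.4,   45.2,   29.9]), np.float64(-0.007)) 49.26817884525667
  vb (array([ 465.2, -267.1,   90.3,   45. ]), np.float64(1.549)) 49.390417020987684
top plate (array([ 494.1, -260.2,  274. ,  149.4]), np.float64(1.551))
  vb (array([ 456.3, -164.7,   60.8,   51.3]), np.float64(-0.0)) 409.05821961614106
  vb (array([ 462.1, -205.9,   55.4,   31.7]), np.float64(0.019)) 408.20952403152194
```

Plate: centre (499.5,-253.3), yaw about -0.027. The fitted size is 249×131 mm, which matches the given size. Next I move over the mat.

```bash
python3 plan.py 460 200 300 0
```

```text
slide [-0.0167, -0.75, 0.0] rotz -0.0 rows>=2.4
slide [-0.0167, -0.75, 0.0] rotz -0.0 rows>=2.4
slide [-0.0168, -0.75, 0.0] rotz -0.0 rows>=2.4
  at [460. 200. 300.  -0.]
```

Request:
servo_tool(
  slide=[
    [-0.0167,-0.75,0],
    [-0.0167,-0.75,0],
    [-0.0167,-0.75,0],
  ],
  rot=[
    [0,0,0],
    [0,0,0],
    [0,0,0],
  ],
  claw=[60,60,60],
)

```text
time: 3.05
tool_pos: [465.8, -98.1, 300.3]
tcp_rot: [-3.141, -0.0, 0.001]
contact_force: [0.7, -1.1, -0.1]
grip_width: 59.8
```

Request:
servo_tool(
  slide=[
    [-0.0167,-0.75,0],
    [-0.0167,-0.75,0],
    [-0.0167,-0.75,0],
  ],
  rot=[
    [0,0,0],
    [0,0,0],
    [0,0,0],
  ],
  claw=[60,60,60],
)

```text
time: 3.42
tool_pos: [462.7, 52.0, 300.2]
tcp_rot: [-3.141, -0.0, 0.001]
contact_force: [-0.2, 0.2, 0.1]
grip_width: 60.0
```

Request:
servo_tool(
  slide=[
    [-0.0167,-0.75,0],
    [-0.0167,-0.75,0],
    [-0.0167,-0.75,0],
    [-0.0167,-0.75,0],
    [-0.0167,-0.75,0],
  ],
  rot=[
    [0,0,0],
    [0,0,0],
    [0,0,0],
    [0,0,0],
    [0,0,0],
  ],
  claw=[60,60,60,60,60],
)

```text
time: 4.05
tool_pos: [460.1, 198.8, 299.9]
tcp_rot: [3.141, 0.0, -0.001]
contact_force: [-0.1, -1.0, -0.2]
grip_width: 60.0
```

```bash
cat > look.py <<'E'
from h import *
import sys
o=get_obs(); print(round(o["time"],2),o["tool_pos"].round(1),o["tcp_rot"].round(3),o["grip_width"])
c,P=cloud("wrist"); cv2.imwrite(f"pics/{sys.argv[1]}.png",c["frame"][:,:,::-1])
for q in ["steel_shaft","brass_shaft","end_stop","probe_stand","saddle"]:
    for s in silhouettes(q,"wrist"):
        if s["confidence"]<.4: continue
        Q=P[s["pixels"]]; Q=trim(Q[np.isfinite(Q).all(1)])
        k={"end_stop":45,"probe_stand":58}.get(q)
        top=Q[Q[:,2]>k] if k else Q
        print(q,round(s["confidence"],2),[int(v) for v in s["box"]],"all",*rect(Q),"med",np.median(Q,0).round(1), "top",*(rect(top) if len(top)>5 else [0]),np.median(top[:,2]).round(1) if len(top) else "")
E
python3 look.py w2
```

```text
4.05 [460.1 198.8 299.9] [ 3.141e+00  0.000e+00 -1.000e-03] 60.02605615094946
steel_shaft 0.68 [300, 72, 426, 100] all [602.5 153.7 140.1  24.6] -1.466 med [600.9 155.   25.1] top [602.5 153.7 140.1  24.6] -1.466 25.1
brass_shaft 0.68 [287, 162, 405, 216] all [479.6 169.5 137.6  24.9] 1.253 med [480.1 168.6  25.3] top [479.6 169.5 137.6  24.9] 1.253 25.3
end_stop 0.92 [195, 67, 234, 112] all [606.8 335.2  58.7  47.4] -0.125 med [601.4 319.   46.8] top [604.8 323.7  37.3  23.7] -0.179 62.6
end_stop 0.62 [85, 74, 126, 115] all [617.3 490.9  56.2  51.4] -0.115 med [613.4 471.3  37. ] top [614.4 478.3  36.5  23. ] -0.119 59.2
end_stop 0.42 [437, 2, 462, 4] all [722.4  41.9  18.7   2.5] 1.342 med [721.9  40.   13. ] top 0 
probe_stand 0.96 [193, 150, 236, 213] all [490.  334.6  71.   54.6] 0.0 med [494.2 327.   33. ] top [492.3 331.8  23.1  18.7] 1.566 67.9
probe_stand 0.82 [91, 160, 126, 198] all [499.3 490.2  50.3  38. ] -0.633 med [500.3 481.7  13.5] top 0 
probe_stand 0.61 [147, 272, 184, 285] all [364.1 423.1  56.4  19.4] 1.555 med [360.8 420.7  11.9] top 0 
saddle 0.59 [453, 101, 507, 192] all [536.1  -4.5 121.5  65.3] 0.094 med [536.4   3.9  10.7] top [536.1  -4.5 121.5  65.3] 0.094 10.7
```

View pics/w2.png

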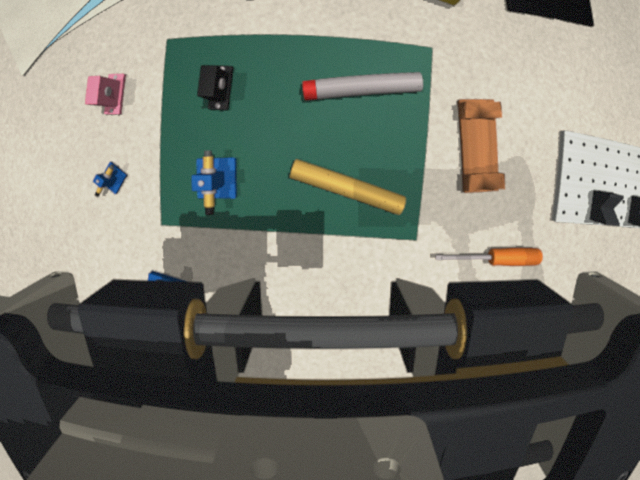

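Brass: the two cameras give (480.6,172.1) and (479.6,169.5), direction about 1.247. Now I grasp it.

```bash
python3 plan.py 480 170.8 150 1.247 480 170.8 6 1.247 480 170.8 110 1.247
```

```text
slide [0.1, 0.146, 0.75] rotz -0.397 rows>=6.7
  at [479.99 170.8  150.     1.25]
slide [0.0, 0.0, 0.72] rotz 0.0 rows>=2.3
  at [479.99 170.8    6.     1.25]
slide [0.0, 0.0, -0.52] rotz 0.0 rows>=1.7
  at [479.99 170.8  110.     1.25]
```

Request:
servo_tool(
  slide=[
    [0.1,0.146,0.75],
    [0.1,0.146,0.75],
    [0.1,0.146,0.75],
    [0.1,0.146,0.75],
  ],
  rot=[
    [0,0,-0.2],
    [0,0,-0.2],
    [0,0,-0.2],
    [0,0,-0.2],
  ],
  claw=[60,60,60,60],
)

```text
time: 4.85
tool_pos: [478.7, 169.6, 147.3]
tcp_rot: [-3.139, 0.005, 0.63]
contact_force: [0.7, 0.5, 0.7]
grip_width: 59.9
```

Request:
servo_tool(
  slide=[
    [0,0,0],
    [0,0,0],
    [0,0,0],
    [0,0,0.36],
    [0,0,0.36],
  ],
  rot=[
    [0,0,-0.197],
    [0,0,-0.197],
    [0,0,-0.197],
    [0,0,-0.197],
    [0,0,-0.197],
  ],
  claw=[60,60,60,60,60],
)

```text
time: 5.48
tool_pos: [477.5, 170.0, 75.2]
tcp_rot: [-3.135, 0.004, 1.246]
contact_force: [-0.3, -0.4, 0.5]
grip_width: 59.7
```

Request:
servo_tool(
  slide=[
    [0,0,0.25],
    [0,0,0.36],
    [0,0,0.36],
  ],
  rot=[
    [0,0,0],
    [0,0,0],
    [0,0,0],
  ],
  claw=[60,60,60],
)

```text
time: 5.85
tool_pos: [480.1, 170.6, 5.9]
tcp_rot: [-3.14, 0.001, 1.246]
contact_force: [-0.1, -0.8, 1.0]
grip_width: 60.0
```

Request:
servo_tool(
  slide=[
    [0,0,0],
    [0,0,0],
    [0,0,0],
    [0,0,0],
    [0,0,0],
  ],
  rot=[
    [0,0,0],
    [0,0,0],
    [0,0,0],
    [0,0,0],
    [0,0,0],
  ],
  claw=[15,15,15,15,15],
)

```text
time: 6.48
tool_pos: [480.2, 170.8, 6.3]
tcp_rot: [3.141, -0.0, 1.247]
contact_force: [-0.6, 0.1, 5.4]
grip_width: 23.0
```

Request:
servo_tool(
  slide=[
    [0,0,0],
    [0,0,-0.1],
    [0,0,-0.52],
    [0,0,-0.52],
    [0,0,-0.52],
  ],
  rot=[
    [0,0,0],
    [0,0,0],
    [0,0,0],
    [0,0,0],
    [0,0,0],
  ],
  claw=[15,15,15,15,15],
)

```text
time: 7.1
tool_pos: [480.6, 170.9, 110.8]
tcp_rot: [3.139, -0.001, 1.247]
contact_force: [0.3, 0.6, -3.3]
grip_width: 23.2
```

```bash
python3 look.py w3; python3 plan.py 536.5 4 130 0.096
```

```text
7.1 [480.6 170.9 110.8] [ 3.139e+00 -1.000e-03  1.247e+00] 23.235516077616566
brass_shaft 0.75 [292, 148, 356, 378] all [485.2 185.1 108.6  24.3] 1.242 med [490.4 201.7 129.8] top [485.2 185.1 108.6  24.3] 1.242 129.8
end_stop 0.77 [385, 0, 459, 15] all [605.4 315.7  59.6  10.9] -0.183 med [598.4 315.1  10.8] top 0 
end_stop 0.71 [558, 0, 629, 47] all [741.5 282.   41.4  31.1] 1.296 med [732.1 280.3  27.8] top [739.5 281.8  22.9  20.1] -0.243 58.5
probe_stand 0.88 [2, 0, 99, 82] all [310.8 411.4 124.2  57.1] -0.204 med [336.1 402.9  17.7] top [340.6 411.6  62.7  28. ] -0.016 67.0
probe_stand 0.78 [198, 0, 311, 70] all [483.4 335.4  82.3  55.5] -0.032 med [489.5 322.   14.8] top [491.9 324.8  19.7  11.4] -0.27 67.5
slide [-0.7008, 0.5331, -0.1] rotz 0.3664 rows>=6.2
  at [5.365e+02 4.010e+00 1.300e+02 1.000e-01]
```

Request:
servo_tool(
  slide=[
    [-0.7008,0.5331,-0.1],
    [-0.7008,0.5331,-0.1],
    [-0.7008,0.5331,-0.1],
    [-0.7008,0.5331,-0.1],
  ],
  rot=[
    [0,0,0.2],
    [0,0,0.2],
    [0,0,0.2],
    [0,0,0.2],
  ],
  claw=[15,15,15,15],
)

```text
time: 7.9
tool_pos: [537.7, 0.2, 129.5]
tcp_rot: [3.14, 0.0, 0.61]
contact_force: [-0.5, 0.5, -3.7]
grip_width: 23.4
```

Request:
servo_tool(
  slide=[
    [0,0,0],
    [0,0,0],
    [0,0,0],
    [0,0,0],
    [0,0,0],
  ],
  rot=[
    [0,0,0.1664],
    [0,0,0.1664],
    [0,0,0.1664],
    [0,0,0.1664],
    [0,0,0.1664],
  ],
  claw=[15,15,15,15,15],
)

```text
time: 8.52
tool_pos: [536.3, 4.0, 129.4]
tcp_rot: [-3.141, 0.001, 0.099]
contact_force: [0.4, 0.0, -3.2]
grip_width: 23.3
```

```bash
python3 look.py w4; python3 - <<'E'
from h import *
c,P=cloud("wrist"); H=hsv(c).astype(int)
m=(H[...,0]<14)&(H[...,1]>110)&(P[...,2]<40)&(np.abs(P[...,1])<60)&(abs(P[...,0]-536)<90)
Q=P[m]; print(len(Q),rect(Q)); q=Q[(Q[:,2]>20)]; print("cheeks",rect(q))
for s in (1,-1):
    t=q[(q[:,0]-536)*s>0]; print(rect(t) if len(t)>9 else 0,t.mean(0))
E
```

```text
8.53 [536.3   4.  129.4] [-3.141e+00  1.000e-03  9.900e-02] 23.305760228413334
end_stop 0.76 [2, 110, 22, 172] all [605.5 328.9  56.1  37.4] -0.083 med [607.  315.4  11.4] top 0 
end_stop 0.6 [13, 0, 71, 12] all [732.2 289.7  56.5  15. ] 1.532 med [731.6 275.9   9.6] top 0 45.7
probe_stand 0.68 [1, 223, 26, 277] all [490.1 325.9  57.   41.3] -0.076 med [495.  319.8  12.8] top 0 
saddle 0.59 [289, 162, 365, 277] all [548.1   2.2  90.8  52.3] 0.154 med [573.2 -17.4  19.5] top [548.1   2.2  90.8  52.3] 0.154 19.5
483 (array([547.6,   2.2,  94.7,  49.6]), np.float64(0.102))
cheeks (array([581. ,   6. ,  48.1,  19.3]), np.float64(-1.472))
(array([581. ,   6. ,  48.1,  19.3]), np.float64(-1.472)) [581.92462143  -4.48910515  28.08982994]
0 [nan nan nan]<stdin>:6: RuntimeWarning: Mean of empty slice.
  ret = um.true_divide(
```

View pics/w4.png

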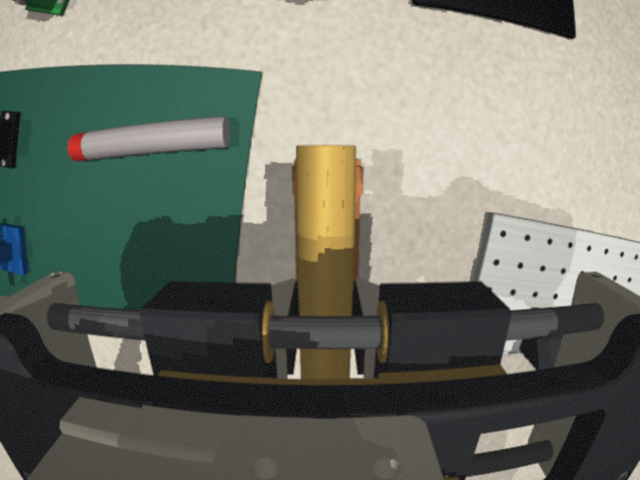

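```bash
python3 plan.py 536.5 2.4 40 0.098 536.5 2.4 21.5 0.098 536.5 2.4 130 0.098 602.6 154.8 130 1.683 602.6 154.8 6 1.683 602.6 154.8 130 1.683
```

```text
slide [-0.0008, 0.008, 0.45] rotz -0.0006 rows>=1.4
  at [5.3649e+02 2.4000e+00 4.0000e+01 1.0000e-01]
slide [0.0, 0.0, 0.0925] rotz -0.0 rows>=0.3
  at [5.3649e+02 2.4000e+00 2.1500e+01 1.0000e-01]
slide [0.0, 0.0, -0.5425] rotz -0.0 rows>=1.7
  at [5.3649e+02 2.4000e+00 1.3000e+02 1.0000e-01]
slide [0.4035, -0.726, 0.0] rotz -0.5045 rows>=8.5
  at [602.61 154.8  130.     1.68]
slide [0.0, -0.0, 0.62] rotz -0.0 rows>=2.0
  at [602.61 154.8    6.     1.68]
slide [0.0, -0.0, -0.62] rotz -0.0 rows>=2.0
  at [602.61 154.8  130.     1.68]
```

Request:
servo_tool(
  slide=[
    [-0.0008,0.008,0.3],
    [-0.0008,0.008,0.45],
    [-0.0008,0.008,0.5],
    [-0.0008,0.008,0.5425],
    [-0.0008,0.008,0.5425],
  ],
  rot=[
    [0,0,-0.0006],
    [0,0,-0.0006],
    [0,0,-0.0006],
    [0,0,-0.0006],
    [0,0,-0.0006],
  ],
  claw=[15,15,15,15,15],
)

```text
time: 9.5
tool_pos: [537.3, 2.3, 22.2]
tcp_rot: [3.141, -0.002, 0.098]
contact_force: [-0.3, -0.2, -2.5]
grip_width: 23.1
```

Request:
servo_tool(
  slide=[
    [0,0,0],
    [0,0,0],
    [0,0,0],
    [0,0,0],
    [0,0,0],
  ],
  rot=[
    [0,0,0],
    [0,0,0],
    [0,0,0],
    [0,0,0],
    [0,0,0],
  ],
  claw=[25,28,45,45,45],
)

```text
time: 10.12
tool_pos: [536.6, 2.4, 21.5]
tcp_rot: [3.141, -0.0, 0.098]
contact_force: [-0.0, -0.1, -0.0]
grip_width: 44.8
```

Request:
servo_tool(
  slide=[
    [0,0,-0.2],
    [0,0,-0.5425],
    [0,0,-0.5425],
    [0,0,-0.5425],
    [0,0,-0.5425],
  ],
  rot=[
    [0,0,0],
    [0,0,0],
    [0,0,0],
    [0,0,0],
    [0,0,0],
  ],
  claw=[45,45,45,45,45],
)

```text
time: 10.75
tool_pos: [535.5, 2.5, 128.3]
tcp_rot: [-3.141, 0.003, 0.098]
contact_force: [-0.2, 0.2, 0.1]
grip_width: 44.9
```

Request:
servo_tool(
  slide=[
    [0.4035,-0.726,0],
    [0.4035,-0.726,0],
    [0.4035,-0.726,0],
    [0.4035,-0.726,0],
    [0.4035,-0.726,0],
  ],
  rot=[
    [0,0,-0.26],
    [0,0,-0.26],
    [0,0,-0.26],
    [0,0,-0.26],
    [0,0,-0.26],
  ],
  claw=[60,60,60,60,60],
)

```text
time: 11.38
tool_pos: [601.7, 155.5, 127.5]
tcp_rot: [-3.139, 0.003, 0.92]
contact_force: [-0.4, 0.4, 1.0]
grip_width: 59.9
```

Request:
servo_tool(
  slide=[
    [0,0,0],
    [0,0,0],
    [0,0,0],
    [0,0,0],
    [0,0,0],
  ],
  rot=[
    [0,0,-0.2445],
    [0,0,-0.2445],
    [0,0,-0.2445],
    [0,0,-0.2445],
    [0,0,-0.2445],
  ],
  claw=[60,60,60,60,60],
)

```text
time: 12.0
tool_pos: [601.9, 154.7, 128.1]
tcp_rot: [-3.138, 0.0, 1.682]
contact_force: [-0.9, -0.1, 0.0]
grip_width: 60.0
```

```bash
python3 look.py w5; python3 - <<'E'
from h import *
c,P=cloud("top"); H=hsv(c).astype(int); X,Y,Z=np.moveaxis(P,-1,0)
m=(H[...,0]>15)&(H[...,0]<35)&(H[...,1]>110)&(abs(X-536)<100)&(abs(Y)<60)&(Z>20)
Q=P[m]; print("brass in saddle",len(Q),rect(Q),np.percentile(Q[:,2],[50,90]))
cv2.imwrite("pics/t5.png",cv2.resize(c["frame"][180:330,180:420,::-1],(800,500)))
E
```

```text
12.0 [601.9 154.7 128.1] [-3.138  0.     1.682] 59.99605798740726
steel_shaft 0.91 [311, 143, 346, 315] all [602.4 157.8 132.   24.4] -1.462 med [601.5 164.7  25.3] top [602.4 157.8 132.   24.4] -1.462 25.3
brass_shaft 0.57 [240, 361, 305, 378] all [566.   23.8  56.6  15.4] 0.061 med [567.4  28.9   9.9] top [566.   23.8  56.6  15.4] 0.061 9.9
end_stop 0.97 [492, 58, 571, 128] all [752.2 290.3  62.3  45.7] 1.296 med [735.8 285.9  41.8] top [741.1 290.3  36.7  23.5] 1.288 59.4
end_stop 0.59 [317, 0, 395, 43] all [605.6 327.7  57.7  31.7] -0.117 med [606.4 315.9  25. ] top [604.6 315.6  35.5   7.9] 0.068 55.8
probe_stand 0.65 [178, 0, 243, 33] all [492.9 320.2  50.4  26.8] 0.018 med [497.1 319.   13.1] top 0 
saddle 0.59 [238, 363, 306, 377] all [565.5  24.8  57.4  13.8] 0.151 med [567.4  29.1  10. ] top [565.5  24.8  57.4  13.8] 0.151 10.0
brass in saddle 686 (array([537.1,   3. , 137. ,  26.1]), np.float64(0.099)) [40.24427177 44.33223321]
```

View pics/t5.png

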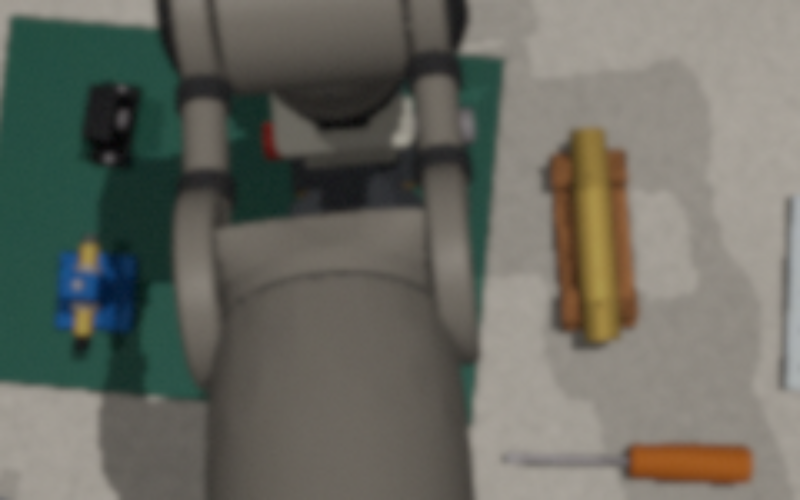

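The brass lies in both notches: (537.1,3.0), direction 0.099, against the saddle at (536.9,4.1), direction 0.097. Steel is next.

Request:
servo_tool(
  slide=[
    [0,0,0.31],
    [0,0,0.55],
    [0,0,0.62],
    [0,0,0.62],
  ],
  rot=[
    [0,0,0],
    [0,0,0],
    [0,0,0],
    [0,0,0],
  ],
  claw=[60,60,60,60],
)

```text
time: 12.85
tool_pos: [602.9, 154.8, 6.3]
tcp_rot: [-3.142, 0.0, 1.682]
contact_force: [0.2, 0.0, 1.4]
grip_width: 59.7
```

Request:
servo_tool(
  slide=[
    [0,0,0],
    [0,0,0],
    [0,0,0],
    [0,0,0],
    [0,0,0],
  ],
  rot=[
    [0,0,0],
    [0,0,0],
    [0,0,0],
    [0,0,0],
    [0,0,0],
  ],
  claw=[15,15,15,15,15],
)

```text
time: 13.48
tool_pos: [602.9, 154.8, 6.2]
tcp_rot: [3.141, 0.0, 1.683]
contact_force: [1.0, 0.4, 1.5]
grip_width: 23.3
```

Request:
servo_tool(
  slide=[
    [0,0,0],
    [0,0,-0.1],
    [0,0,-0.5],
    [0,0,-0.62],
    [0,0,-0.62],
  ],
  rot=[
    [0,0,0],
    [0,0,0],
    [0,0,0],
    [0,0,0],
    [0,0,0],
  ],
  claw=[15,15,15,15,15],
)

```text
time: 14.1
tool_pos: [604.2, 155.1, 132.8]
tcp_rot: [3.136, -0.0, 1.683]
contact_force: [-0.1, 0.6, -5.5]
grip_width: 23.4
```

```bash
python3 look.py w6; python3 plan.py 466 -252.3 130 1.543
```

```text
14.1 [604.2 155.1 132.8] [ 3.136 -0.     1.683] 23.426457644879097
steel_shaft 0.57 [292, 147, 356, 382] all [602.3 170.5 106.9  25.2] -1.465 med [600.4 187.2 151.9] top [602.3 170.5 106.9  25.2] -1.465 151.9
end_stop 0.81 [313, 0, 388, 46] all [605.5 329.1  58.   35.1] -0.101 med [606.3 316.1  26. ] top [605.5 315.9  36.2   9.3] 0.127 59.0
end_stop 0.57 [486, 60, 562, 129] all [753.2 294.2  69.7  45.6] 1.304 med [735.9 286.   42. ] top [741.2 290.6  36.9  23.4] 1.294 59.5
probe_stand 0.9 [174, 0, 239, 37] all [492.8 321.6  50.6  29.5] 0.007 med [497.6 319.7  13.1] top 0 
saddle 0.6 [284, 364, 300, 379] all [591.1  25.2  14.8   5.9] -1.37 med [591.5  25.5  10. ] top [591.1  25.2  14.8   5.9] -1.37 10.0
slide [-0.6488, -0.3021, 0.0] rotz 0.0148 rows>=2.3
slide [-0.6621, -0.2717, 0.0] rotz 0.0149 rows>=2.3
slide [-0.6741, -0.2404, 0.0] rotz 0.0148 rows>=2.3
  at [ 465.99 -252.3   130.      1.54]
```

Request:
servo_tool(
  slide=[
    [-0.6488,-0.3021,0],
    [-0.6488,-0.3021,0],
    [-0.6488,-0.3021,0],
  ],
  rot=[
    [0,0,0.0148],
    [0,0,0.0148],
    [0,0,0.0148],
  ],
  claw=[15,15,15],
)

```text
time: 14.78
tool_pos: [555.4, 16.2, 128.8]
tcp_rot: [-3.139, 0.0, 1.633]
contact_force: [0.5, -0.4, -5.0]
grip_width: 23.4
```

Request:
servo_tool(
  slide=[
    [-0.6621,-0.2717,0],
    [-0.6621,-0.2717,0],
    [-0.6621,-0.2717,0],
  ],
  rot=[
    [0,0,0.0149],
    [0,0,0.0149],
    [0,0,0.0149],
  ],
  claw=[15,15,15],
)

```text
time: 15.15
tool_pos: [510.6, -119.0, 129.4]
tcp_rot: [-3.14, -0.0, 1.586]
contact_force: [-0.1, 0.4, -4.0]
grip_width: 23.1
```

Request:
servo_tool(
  slide=[
    [-0.6741,-0.2404,0],
    [-0.6741,-0.2404,0],
    [-0.6741,-0.2404,0],
    [-0.6741,-0.2404,0],
    [-0.6741,-0.2404,0],
  ],
  rot=[
    [0,0,0.0148],
    [0,0,0.0148],
    [0,0,0.0148],
    [0,0,0.0148],
    [0,0,0.0148],
  ],
  claw=[15,15,15,15,15],
)

```text
time: 15.78
tool_pos: [466.5, -250.7, 129.6]
tcp_rot: [-3.141, -0.001, 1.544]
contact_force: [-0.2, 0.4, -4.8]
grip_width: 23.2
```

```bash
python3 - <<'E'
from h import *
o=get_obs(); print(o["time"],o["tool_pos"].round(1),o["tcp_rot"].round(3))
c,P=cloud("wrist"); X,Y,Z=np.moveaxis(P,-1,0)
m=(Z>120)&(Z<165)&(abs(X-466)<30)&(Y<-150)&(Y>-260)
Q=P[m];print("shaft",rect(Q),Q[:,1].max())
m=(Z>38)&(Z<56)&(abs(X-466)<40)&(Y<-180)&(Y>-320)
Q=P[m];print("vb",len(Q),rect(Q),Q.max(0),Q.min(0))
F=cv2.GaussianBlur(c["frame"],(3,3),0).astype(int)
q=P[((F[...,0]-F[...,2])<8)&(abs(Z-12)<5)&(abs(X-500)<80)&(Y<-100)&(Y>-400)]
print("plate pts",rect(q),q.max(0),q.min(0))
cv2.imwrite("pics/w7.png",c["frame"][:,:,::-1])
E
```

```text
15.775 [ 466.5 -250.7  129.6] [-3.141e+00 -1.000e-03  1.544e+00]
shaft (array([ 466.5, -220.8,   78.2,   46.1]), np.float64(1.562)) -181.6249996658803
vb 502 (array([ 467.1, -207.2,   44.7,   30.1]), np.float64(-0.044)) [ 489.69822517 -191.35902405   54.21072343] [ 444.21743184 -223.15597206   40.84356707]
plate pts (array([ 500.4, -252.7,  248.5,  129.3]), np.float64(1.546)) [ 567.73229388 -126.93320411   15.84511465] [ 434.95678156 -376.5565149     9.33121662]
```

View pics/w7.png

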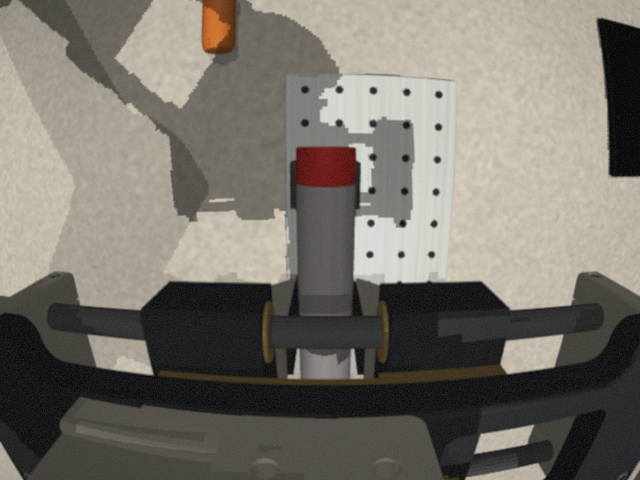

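```bash
python3 plan.py 465.7 -250.8 70 1.545 465.7 -250.8 42 1.545 465.7 -250.8 150 1.545
```

```text
slide [0.0075, -0.0017, 0.3] rotz -0.0006 rows>=1.0
  at [ 465.7  -250.79   70.      1.54]
slide [-0.0, 0.0, 0.14] rotz -0.0 rows>=0.4
  at [ 465.7  -250.79   42.      1.54]
slide [-0.0, 0.0, -0.54] rotz -0.0 rows>=1.7
  at [ 465.7  -250.79  150.      1.54]
```

Request:
servo_tool(
  slide=[
    [0.0075,-0.0017,0.2],
    [0.0075,-0.0017,0.34],
    [0.0075,-0.0017,0.4],
    [0.0075,-0.0017,0.44],
    [0.0075,-0.0017,0.44],
  ],
  rot=[
    [0,0,-0.0006],
    [0,0,-0.0006],
    [0,0,-0.0006],
    [0,0,-0.0006],
    [0,0,-0.0006],
  ],
  claw=[15,15,15,15,15],
)

```text
time: 16.45
tool_pos: [466.4, -250.8, 42.6]
tcp_rot: [3.141, 0.001, 1.546]
contact_force: [0.1, 0.3, -5.0]
grip_width: 22.9
```

Request:
servo_tool(
  slide=[
    [0,0,0],
    [0,0,0],
    [0,0,0],
    [0,0,0],
    [0,0,0],
  ],
  rot=[
    [0,0,0],
    [0,0,0],
    [0,0,0],
    [0,0,0],
    [0,0,0],
  ],
  claw=[25,28,45,45,45],
)

```text
time: 17.08
tool_pos: [465.8, -250.9, 42.1]
tcp_rot: [3.141, 0.0, 1.545]
contact_force: [0.2, 0.5, -0.5]
grip_width: 44.2
```

Request:
servo_tool(
  slide=[
    [0,0,-0.2],
    [0,0,-0.54],
    [0,0,-0.54],
    [0,0,-0.54],
    [0,0,-0.54],
  ],
  rot=[
    [0,0,0],
    [0,0,0],
    [0,0,0],
    [0,0,0],
    [0,0,0],
  ],
  claw=[45,45,45,45,45],
)

```text
time: 17.7
tool_pos: [464.9, -250.2, 148.4]
tcp_rot: [-3.139, -0.002, 1.545]
contact_force: [0.7, -0.9, -0.1]
grip_width: 44.9
```

```bash
python3 - <<'E'
from h import *
o=get_obs(); print(o["time"],o["tool_pos"].round(1),o["tcp_rot"].round(3))
c,P=cloud("wrist"); X,Y,Z=np.moveaxis(P,-1,0)
m=(Z>54)&(Z<70)&(abs(X-466)<30)&(Y<-150)&(Y>-330)
Q=P[m];print("shaft",rect(Q),Q[:,1].max(),Q[:,1].min(),np.percentile(Q[:,2],[50,95]))
H=hsv(c).astype(int); r=((H[...,0]<8)|(H[...,0]>172))&(H[...,1]>120)&(abs(X-466)<30)&(Z>40)&(Y<-150)
print("red",rect(P[r]))
cv2.imwrite("pics/w8.png",c["frame"][:,:,::-1])
E
python3 plan.py 500 30 150 1.545 590 270 200 1.545
```

```text
17.7 [ 464.9 -250.2  148.4] [-3.139e+00 -2.000e-03  1.545e+00]
shaft (array([ 466.7, -243.3,  122. ,   42.1]), np.float64(1.537)) -182.117000409134 -304.6504438656235 [61.30714392 63.26367199]
red (array([ 470.3, -216. ,   66.8,   58.7]), np.float64(1.227))
slide [0.704, 0.0676, 0.0] rotz -0.0 rows>=2.3
slide [0.7039, 0.0676, 0.0] rotz -0.0 rows>=2.3
  at [500.    29.99 150.     1.54]
slide [0.6056, 0.2094, -0.125] rotz -0.0 rows>=2.1
slide [0.6057, 0.2094, -0.125] rotz -0.0 rows>=2.1
  at [589.99 270.01 200.     1.54]
```

View pics/w8.png

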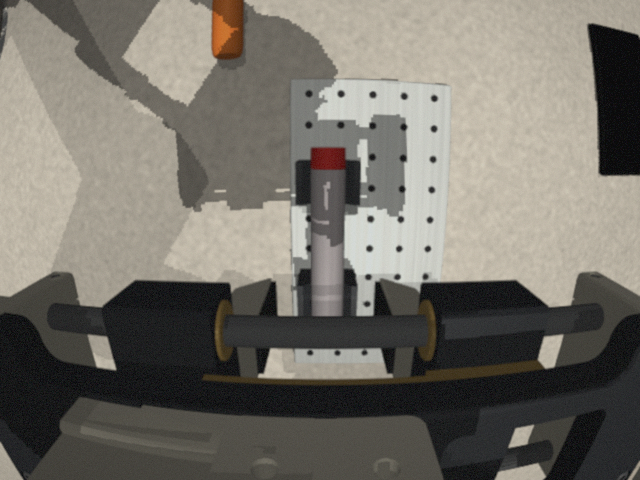

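Request:
servo_tool(
  slide=[
    [0.704,0.0676,0],
    [0.704,0.0676,0],
    [0.704,0.0676,0],
  ],
  rot=[
    [0,0,0],
    [0,0,0],
    [0,0,0],
  ],
  claw=[60,60,60],
)

```text
time: 18.12
tool_pos: [482.2, -107.3, 148.8]
tcp_rot: [-3.139, -0.001, 1.548]
contact_force: [-0.4, 0.0, -0.5]
grip_width: 59.7
```

Request:
servo_tool(
  slide=[
    [0.7039,0.0676,0],
    [0.7039,0.0676,0],
    [0.7039,0.0676,0],
  ],
  rot=[
    [0,0,0],
    [0,0,0],
    [0,0,0],
  ],
  claw=[60,60,60],
)

```text
time: 18.5
tool_pos: [499.8, 32.4, 149.1]
tcp_rot: [-3.14, -0.0, 1.548]
contact_force: [-0.2, -0.2, 0.2]
grip_width: 60.0
```

Request:
servo_tool(
  slide=[
    [0.6056,0.2094,-0.125],
    [0.6056,0.2094,-0.125],
    [0.6056,0.2094,-0.125],
  ],
  rot=[
    [0,0,0],
    [0,0,0],
    [0,0,0],
  ],
  claw=[60,60,60],
)

```text
time: 18.88
tool_pos: [546.4, 152.1, 174.9]
tcp_rot: [3.14, -0.0, 1.548]
contact_force: [0.3, -0.9, -0.1]
grip_width: 59.6
```

Request:
servo_tool(
  slide=[
    [0.6057,0.2094,-0.125],
    [0.6057,0.2094,-0.125],
    [0.6057,0.2094,-0.125],
    [0.6057,0.2094,-0.125],
  ],
  rot=[
    [0,0,0],
    [0,0,0],
    [0,0,0],
    [0,0,0],
  ],
  claw=[60,60,60,60],
)

```text
time: 19.38
tool_pos: [590.0, 268.4, 198.6]
tcp_rot: [-3.14, 0.002, 1.544]
contact_force: [-0.7, -0.7, -0.5]
grip_width: 60.0
```

```bash
cat > tops.py <<'E'
from h import *
import sys
# top face of the standing thing near x y: tops.py x y zmin zmax zfoot
x,y,z0,z1,ft=map(float,sys.argv[1:6])
o=get_obs(); print(round(o["time"],2),o["tool_pos"].round(1),o["tcp_rot"].round(3))
c,P=cloud("wrist"); X,Y,Z=np.moveaxis(P,-1,0)
n=(abs(X-x)<60)&(abs(Y-y)<60)
for l,a,b in (("top",z0,z1),("foot",ft-3,ft+3)):
    m=(n&(Z>a)&(Z<b)).astype(np.uint8)
    k,L,S,_=cv2.connectedComponentsWithStats(m); i=1+S[1:,4].argmax() if k>1 else 0
    Q=P[L==i]; print(l,len(Q),rect(Q),np.median(Q,0).round(1),"box",S[i][:4])
    if l=="top" and len(Q)>9:
        t=onplane(c,"wrist",blob(L==i),z1-3 if len(sys.argv)<7 else float(sys.argv[6])); print("  contour",rect(t))
cv2.imwrite("pics/crop.png",cv2.resize(c["frame"][:300,150:500,::-1],(700,600)))
E
python3 tops.py 605 326 57 70 11 63
```

```text
19.38 [590.  268.4 198.6] [-3.140e+00  2.000e-03  1.544e+00]
top 1123 (array([605.4, 325.7,  36.6,  20.3]), np.float64(-0.136)) [604.7 325.9  63. ] box [320 145  47  30]
  contour (array([605.3, 325.8,  36.3,  20.2]), np.float64(-0.138))
foot 338 (array([588.5, 327.7,  26.3,  22.7]), np.float64(1.452)) [582.7 330.8  11.1] box [310 140  27  29]
```

View pics/crop.png

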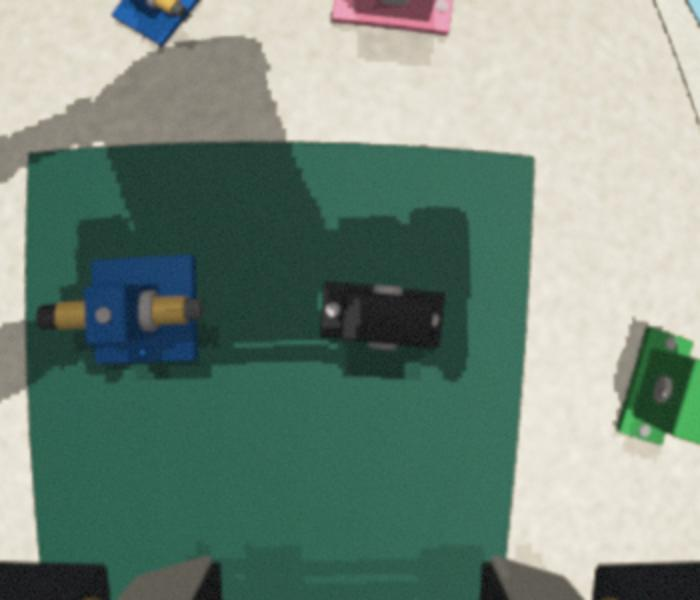

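The crop shows the black stop with its steel buttons and the middle-sized probe stand beside it, so both choices hold. I grasp the stop at (605.4,325.8), yaw 1.434.

```bash
python3 plan.py 605.4 325.8 120 1.434 605.4 325.8 29 1.434 605.4 325.8 130 1.434
```

```text
slide [0.2809, 0.0698, 0.4] rotz 0.0353 rows>=1.6
  at [605.4  325.81 120.     1.43]
slide [-0.0, -0.0, 0.455] rotz 0.0 rows>=1.5
  at [605.4  325.81  29.     1.43]
slide [-0.0, -0.0, -0.505] rotz 0.0 rows>=1.6
  at [605.4  325.81 130.     1.43]
```

Request:
servo_tool(
  slide=[
    [0.2809,0.0698,0.4],
    [0.2809,0.0698,0.4],
    [0.2809,0.0698,0.4],
    [0.2809,0.0698,0.4],
  ],
  rot=[
    [0,0,0.0353],
    [0,0,0.0353],
    [0,0,0.0353],
    [0,0,0.0353],
  ],
  claw=[60,60,60,60],
)

```text
time: 19.92
tool_pos: [606.1, 324.1, 121.2]
tcp_rot: [3.14, 0.0, 1.433]
contact_force: [0.3, -0.6, 0.4]
grip_width: 59.8
```

Request:
servo_tool(
  slide=[
    [0,0,0.25],
    [0,0,0.42],
    [0,0,0.455],
    [0,0,0.455],
  ],
  rot=[
    [0,0,0],
    [0,0,0],
    [0,0,0],
    [0,0,0],
  ],
  claw=[60,60,60,60],
)

```text
time: 20.42
tool_pos: [606.6, 325.4, 30.9]
tcp_rot: [3.139, -0.001, 1.433]
contact_force: [0.5, 0.0, 0.7]
grip_width: 60.2
```

Request:
servo_tool(
  slide=[
    [0,0,0],
    [0,0,0],
    [0,0,0],
    [0,0,0],
    [0,0,0],
  ],
  rot=[
    [0,0,0],
    [0,0,0],
    [0,0,0],
    [0,0,0],
    [0,0,0],
  ],
  claw=[42,38,30,30,30],
)

```text
time: 21.05
tool_pos: [605.8, 326.0, 29.9]
tcp_rot: [3.14, -0.001, 1.434]
contact_force: [-1.0, -1.1, 5.4]
grip_width: 35.6
```

Request:
servo_tool(
  slide=[
    [0,0,0],
    [0,0,-0.1],
    [0,0,-0.4],
    [0,0,-0.505],
    [0,0,-0.505],
  ],
  rot=[
    [0,0,0],
    [0,0,0],
    [0,0,0],
    [0,0,0],
    [0,0,0],
  ],
  claw=[30,30,30,30,30],
)

```text
time: 21.68
tool_pos: [606.4, 326.3, 132.7]
tcp_rot: [3.138, -0.002, 1.434]
contact_force: [0.2, 0.0, -3.5]
grip_width: 36.0
```

```bash
python3 tops.py 605 326 150 180 108 164
```

```text
21.68 [606.4 326.3 132.7] [ 3.138e+00 -2.000e-03  1.434e+00]
top 3429 (array([607.4, 336.1,  63.8,   6.4]), np.float64(-0.162)) [607.5 335.7 160.3] box [248 287 155  29]
  contour (array([607.6, 338.5,  58.2,  11.7]), np.float64(-0.139))
foot 224 (array([607.7, 338.9,  54.7,   0.9]), np.float64(-0.129)) [607.6 339.  109.1] box [272 256 107   4]
```

```bash
python3 plan.py 467.6 -166.3 130 1.545 467.6 -166.3 38.6 1.545
```

```text
slide [-0.8438, -0.1157, 0.0] rotz -0.0118 rows>=2.7
slide [-0.839, -0.1469, 0.0] rotz -0.0118 rows>=2.7
slide [-0.8329, -0.178, 0.0] rotz -0.0117 rows>=2.7
  at [ 467.59 -166.29  130.      1.54]
slide [-0.0, 0.0, 0.457] rotz -0.0 rows>=1.5
  at [ 467.59 -166.29   38.6     1.54]
```

Request:
servo_tool(
  slide=[
    [-0.8438,-0.1157,0],
    [-0.8438,-0.1157,0],
    [-0.8438,-0.1157,0],
    [-0.8438,-0.1157,0],
  ],
  rot=[
    [0,0,-0.0118],
    [0,0,-0.0118],
    [0,0,-0.0118],
    [0,0,-0.0118],
  ],
  claw=[30,30,30,30],
)

```text
time: 22.22
tool_pos: [557.7, 158.7, 128.3]
tcp_rot: [-3.137, 0.002, 1.467]
contact_force: [0.1, 0.1, -2.8]
grip_width: 36.1
```

Request:
servo_tool(
  slide=[
    [-0.839,-0.1469,0],
    [-0.839,-0.1469,0],
    [-0.839,-0.1469,0],
    [-0.839,-0.1469,0],
  ],
  rot=[
    [0,0,-0.0118],
    [0,0,-0.0118],
    [0,0,-0.0118],
    [0,0,-0.0118],
  ],
  claw=[30,30,30,30],
)

```text
time: 22.72
tool_pos: [512.7, -4.0, 128.9]
tcp_rot: [-3.139, 0.0, 1.505]
contact_force: [0.9, 0.5, -2.9]
grip_width: 35.7
```

Request:
servo_tool(
  slide=[
    [-0.8329,-0.178,0],
    [-0.8329,-0.178,0],
    [-0.8329,-0.178,0],
    [-0.8329,-0.178,0],
    [-0.8329,-0.178,0],
  ],
  rot=[
    [0,0,-0.0117],
    [0,0,-0.0117],
    [0,0,-0.0117],
    [0,0,-0.0117],
    [0,0,-0.0117],
  ],
  claw=[30,30,30,30,30],
)

```text
time: 23.35
tool_pos: [468.0, -165.0, 129.3]
tcp_rot: [-3.141, -0.001, 1.545]
contact_force: [0.2, 0.2, -2.3]
grip_width: 35.7
```

Request:
servo_tool(
  slide=[
    [0,0,0.2],
    [0,0,0.35],
    [0,0,0.42],
    [0,0,0.457],
    [0,0,0.457],
  ],
  rot=[
    [0,0,0],
    [0,0,0],
    [0,0,0],
    [0,0,0],
    [0,0,0],
  ],
  claw=[30,30,30,30,30],
)

```text
time: 23.98
tool_pos: [468.4, -166.0, 39.2]
tcp_rot: [3.14, 0.001, 1.546]
contact_force: [-0.8, -0.3, -3.1]
grip_width: 36.0
```

Request:
servo_tool(
  slide=[
    [0,0,0],
    [0,0,0.003],
    [0,0,0.003],
    [0,0,0.003],
    [0,0,0.003],
  ],
  rot=[
    [0,0,0],
    [0,0,0],
    [0,0,0],
    [0,0,0],
    [0,0,0],
  ],
  claw=[30,30,35,37,55],
)

```text
time: 24.6
tool_pos: [467.7, -166.4, 38.1]
tcp_rot: [3.141, 0.0, 1.545]
contact_force: [0.9, -0.5, -0.2]
grip_width: 42.5
```

Request:
servo_tool(
  slide=[
    [0,0,0],
    [0,0,-0.2],
    [0,0,-0.6],
    [0,0,-0.8],
    [0,0,-0.8],
  ],
  rot=[
    [0,0,0],
    [0,0,0],
    [0,0,0],
    [0,0,0],
    [0,0,0],
  ],
  claw=[60,60,60,60,60],
)

```text
time: 25.22
tool_pos: [469.8, -167.5, 202.5]
tcp_rot: [3.133, 0.005, 1.545]
contact_force: [-0.1, -0.2, -0.6]
grip_width: 60.1
```

```bash
python3 - <<'E'
import json; json.dump([467.59,-166.29,198.0,1.545],open("cmd.json","w"))
E
python3 plan.py 480 -270 240 1.545
```

```text
slide [-0.5168, 0.0754, -0.21] rotz -0.0 rows>=1.8
  at [ 480.   -270.    240.      1.54]
```

Request:
servo_tool(
  slide=[
    [-0.5168,0.0754,-0.21],
    [-0.5168,0.0754,-0.21],
    [-0.5168,0.0754,-0.21],
    [-0.5168,0.0754,-0.21],
  ],
  rot=[
    [0,0,0],
    [0,0,0],
    [0,0,0],
    [0,0,0],
  ],
  claw=[60,60,60,60],
)

```text
time: 25.72
tool_pos: [479.3, -269.3, 238.4]
tcp_rot: [-3.139, -0.002, 1.544]
contact_force: [0.5, 1.0, -0.4]
grip_width: 60.1
```

```bash
python3 tops.py 468 -166 66 80 20 72; python3 - <<'E'
from h import *
c,P=cloud("wrist"); X,Y,Z=np.moveaxis(P,-1,0)
F=cv2.GaussianBlur(c["frame"],(3,3),0).astype(int)
q=P[((F[...,0]-F[...,2])<8)&(abs(Z-12)<5)&(abs(X-500)<80)&(Y<-100)&(Y>-400)]
print("plate",rect(q))
H=hsv(c).astype(int); r=((H[...,0]<8)|(H[...,0]>172))&(H[...,1]>120)&(abs(X-466)<30)&(Z>40)&(Y<-170)&(Y>-210)
if r.sum()>5: print("red",rect(P[r]),P[r][:,1].max())
s=(Z>56)&(Z<68)&(abs(X-466)<13)&(Y<-184)&(Y>-320); Q=P[s]
print("shaft",rect(Q),np.percentile(Q[:,2],95))
cs=cv2.fitLine(Q[Q[:,2]>61.5][:,:2].astype(np.float32),cv2.DIST_HUBER,0,.01,.01).ravel(); print("line",cs)
cv2.imwrite("pics/w9.png",cv2.resize(c["frame"][60:280,240:440,::-1],(660,600) if 0 else (600,660))[:600])
E
```

```text
25.73 [ 479.3 -269.3  238.4] [-3.139e+00 -2.000e-03  1.544e+00]
top 989 (array([ 467.8, -166.4,   35.5,   20.6]), np.float64(-0.032)) [ 468.1 -166.8   72. ] box [289  96  42  24]
  contour (array([ 467.8, -166.7,   35.5,   20.4]), np.float64(-0.036))
foot 485 (array([ 467.4, -166.4,   55.5,   26. ]), np.float64(-0.038)) [ 483.7 -171.8   20.2] box [284 100  56  26]
plate (array([ 499.9, -253. ,  249. ,  129.5]), np.float64(1.543))
red (array([ 467.8, -186.5,   23.9,   20. ]), np.float64(-0.036)) -176.34795674139926
shaft (array([ 465.5, -251.9,  136.4,   21.3]), np.float64(1.541)) 63.30061725566768
line [ 2.9818004e-02  9.9955535e-01  4.6540082e+02 -2.5029530e+02]
```

View pics/w9.png

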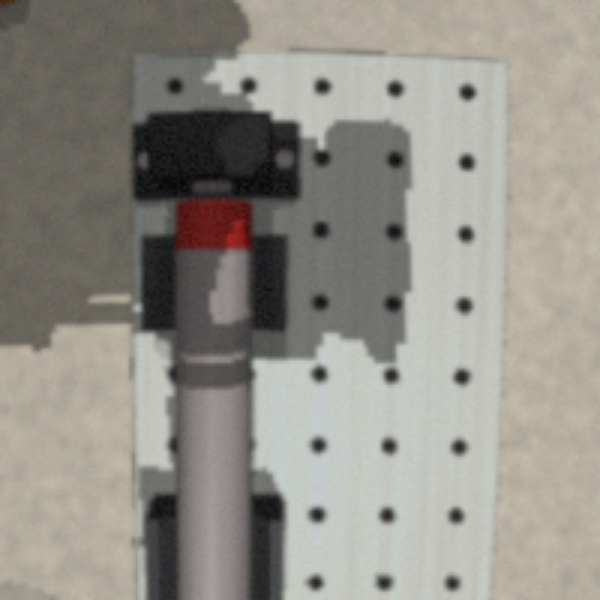

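The stop stands square and in line, with a gap of about 2.5 mm. Now the probe stand, with tool yaw near π so the camera looks at the tip side.

```bash
python3 plan.py 550 332 220 3.1416
```

```text
slide [0.7545, 0.0681, 0.025] rotz -0.1271 rows>=2.4
slide [0.6687, 0.356, 0.025] rotz -0.127 rows>=2.4
slide [0.4779, 0.5879, 0.025] rotz -0.1271 rows>=2.4
slide [0.2117, 0.7274, 0.025] rotz -0.127 rows>=2.4
  at [550.01 332.01 220.     3.14]
```

Request:
servo_tool(
  slide=[
    [0.7545,0.0681,0.025],
    [0.7545,0.0681,0.025],
    [0.7545,0.0681,0.025],
  ],
  rot=[
    [0,0,-0.1271],
    [0,0,-0.1271],
    [0,0,-0.1271],
  ],
  claw=[60,60,60],
)

```text
time: 26.2
tool_pos: [496.9, -115.4, 234.5]
tcp_rot: [-3.141, -0.001, 1.951]
contact_force: [0.6, -0.7, 0.8]
grip_width: 60.2
```

Request:
servo_tool(
  slide=[
    [0.6687,0.356,0.025],
    [0.6687,0.356,0.025],
    [0.6687,0.356,0.025],
  ],
  rot=[
    [0,0,-0.127],
    [0,0,-0.127],
    [0,0,-0.127],
  ],
  claw=[60,60,60],
)

```text
time: 26.58
tool_pos: [514.0, 35.0, 229.5]
tcp_rot: [-3.141, -0.001, 2.35]
contact_force: [-0.1, -0.5, -0.7]
grip_width: 60.0
```

Request:
servo_tool(
  slide=[
    [0.4779,0.5879,0.025],
    [0.4779,0.5879,0.025],
    [0.4779,0.5879,0.025],
  ],
  rot=[
    [0,0,-0.1271],
    [0,0,-0.1271],
    [0,0,-0.1271],
  ],
  claw=[60,60,60],
)

```text
time: 26.95
tool_pos: [531.2, 185.5, 224.2]
tcp_rot: [-3.141, -0.001, 2.75]
contact_force: [1.1, 0.2, 0.1]
grip_width: 60.1
```

Request:
servo_tool(
  slide=[
    [0.2117,0.7274,0.025],
    [0.2117,0.7274,0.025],
    [0.2117,0.7274,0.025],
    [0.2117,0.7274,0.025],
    [0.2117,0.7274,0.025],
  ],
  rot=[
    [0,0,-0.127],
    [0,0,-0.127],
    [0,0,-0.127],
    [0,0,-0.127],
    [0,0,-0.127],
  ],
  claw=[60,60,60,60,60],
)

```text
time: 27.58
tool_pos: [549.3, 331.6, 219.6]
tcp_rot: [-3.141, -0.001, -3.141]
contact_force: [-0.3, -0.7, -0.0]
grip_width: 60.0
```

```bash
python3 tops.py 492 332 62 76 13 68; python3 - <<'E'
from h import *
c,P=cloud("wrist"); X,Y,Z=np.moveaxis(P,-1,0); H=hsv(c).astype(int)
m=(H[...,0]>12)&(H[...,0]<35)&(H[...,1]>110)&(abs(X-492)<60)&(abs(Y-332)<40)&(Z>30)
Q=P[m]; l=cv2.fitLine(Q[:,:2].astype(np.float32),cv2.DIST_HUBER,0,.01,.01).ravel(); print("probe",len(Q),l,rect(Q))
m=(Z>8)&(Z<75)&(abs(X-492)<70)&(abs(Y-332)<45); Q=P[m]; print(rect(Q),Q.min(0),Q.max(0))
E
```

```text
27.57 [549.3 331.6 219.6] [-3.141e+00 -1.000e-03 -3.141e+00]
top 598 (array([492.2, 332.7,  24. ,  17.5]), np.float64(1.53)) [492.1 333.   68.1] box [313 151  30  22]
  contour (array([492.2, 332.7,  23.9,  17.5]), np.float64(1.529))
foot 782 (array([491.6, 317.1,  49.4,  18.5]), np.float64(-0.012)) [490.5 314.9  13. ] box [302 133  20  51]
probe 3229 [7.2852701e-02 9.9734271e-01 5.2534827e+02 3.4332791e+02] (array([510.5, 341.2,  80.7,  70.5]), np.float64(-0.535))
(array([490.4, 332.6,  74.7,  50. ]), np.float64(-0.034)) [452.96061205 307.2455907   10.46597247] [527.79468837 358.32520742  71.38281145]
```

View pics/crop.png

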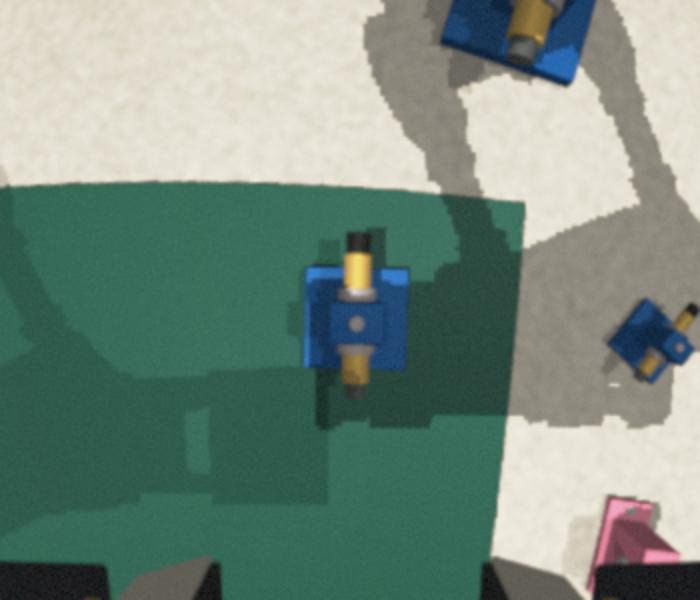

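```bash
python3 plan.py 492.5 332.6 120 3.1086 492.5 332.6 29 3.1086 492.5 332.6 130 3.1086
```

```text
slide [0.2875, 0.003, 0.5] rotz 0.0105 rows>=1.8
  at [492.51 332.61 120.     3.11]
slide [0.0, -0.0, 0.455] rotz -0.0 rows>=1.5
  at [492.51 332.61  29.     3.11]
slide [0.0, -0.0, -0.505] rotz -0.0 rows>=1.6
  at [492.51 332.61 130.     3.11]
```

Request:
servo_tool(
  slide=[
    [0.2875,0.003,0.5],
    [0.2875,0.003,0.5],
    [0.2875,0.003,0.5],
    [0.2875,0.003,0.5],
  ],
  rot=[
    [0,0,0.0105],
    [0,0,0.0105],
    [0,0,0.0105],
    [0,0,0.0105],
  ],
  claw=[55,55,55,55],
)

```text
time: 28.18
tool_pos: [494.4, 332.5, 121.7]
tcp_rot: [3.14, 0.003, 3.107]
contact_force: [-0.2, -0.5, 0.3]
grip_width: 54.9
```

Request:
servo_tool(
  slide=[
    [0,0,0.25],
    [0,0,0.42],
    [0,0,0.455],
    [0,0,0.455],
  ],
  rot=[
    [0,0,0],
    [0,0,0],
    [0,0,0],
    [0,0,0],
  ],
  claw=[55,55,55,55],
)

```text
time: 28.68
tool_pos: [494.3, 333.0, 30.5]
tcp_rot: [3.14, 0.003, 3.108]
contact_force: [0.9, 0.1, -0.1]
grip_width: 55.0
```

Request:
servo_tool(
  slide=[
    [0,0,0],
    [0,0,0],
    [0,0,0],
    [0,0,0],
    [0,0,0],
  ],
  rot=[
    [0,0,0],
    [0,0,0],
    [0,0,0],
    [0,0,0],
    [0,0,0],
  ],
  claw=[40,30,26,18,18],
)

```text
time: 29.3
tool_pos: [492.8, 332.8, 29.4]
tcp_rot: [3.141, 0.001, 3.109]
contact_force: [-0.8, 0.7, 3.2]
grip_width: 24.2
```

Request:
servo_tool(
  slide=[
    [0,0,0],
    [0,0,-0.1],
    [0,0,-0.4],
    [0,0,-0.505],
    [0,0,-0.505],
  ],
  rot=[
    [0,0,0],
    [0,0,0],
    [0,0,0],
    [0,0,0],
    [0,0,0],
  ],
  claw=[18,18,18,18,18],
)

```text
time: 29.92
tool_pos: [493.1, 332.8, 130.9]
tcp_rot: [3.141, 0.002, 3.109]
contact_force: [-0.2, 0.3, -3.3]
grip_width: 24.2
```

```bash
cat > tip.py <<'E'
from h import *
o=get_obs(); t=o["tool_pos"]; print(round(o["time"],2),t.round(1),o["tcp_rot"].round(3),o["grip_width"])
c,P=cloud("wrist"); X,Y,Z=np.moveaxis(P,-1,0)
dx,dy,dz=X-t[0],Y-t[1],Z-t[2]+26   # relative to the stand's origin if grasped centred
m=(abs(dy)<12)&(dx<-14)&(dx>-48)&(dz>25)&(dz<52)
Q=P[m]-t; print("probe n",len(Q),rect(Q),"tip x (5 lowest pct)",np.percentile(Q[:,0],[0,1,3]).round(1),"top z",(np.percentile(Q[:,2],95)+26).round(1))
f=P[(abs(dy)<35)&(dx<-15)&(dx>-35)&(dz>3)&(dz<15)]-t; print("foot front",len(f),rect(f) if len(f)>5 else 0,f[:,0].min() if len(f) else 0)
E
python3 tip.py; python3 plan.py 560 150 160 3.1126 521.6 -253.5 130 3.1126
```

```text
29.93 [493.1 332.8 130.9] [3.141e+00 2.000e-03 3.109e+00] 24.21728322772666
probe n 2087 (array([-27.4,  -0.5,  26.8,  16.9]), np.float64(-0.001)) tip x (5 lowest pct) [-40.8 -40.6 -40.4] top z 45.5
foot front 1692 (array([-20.7,  -0.5,  50. ,  11.5]), np.float64(1.566)) -26.510374196459793
slide [-0.3674, -0.9014, -0.15] rotz -0.0013 rows>=3.2
  at [560.   150.   160.     3.11]
slide [0.0445, -0.6741, 0.05] rotz 0.0 rows>=2.2
slide [0.0445, -0.6741, 0.05] rotz 0.0 rows>=2.2
slide [0.0445, -0.674, 0.05] rotz 0.0 rows>=2.2
  at [ 521.61 -253.5   130.      3.11]
```

Request:
servo_tool(
  slide=[
    [-0.3674,-0.9014,-0.15],
    [-0.3674,-0.9014,-0.15],
    [-0.3674,-0.9014,-0.15],
    [-0.3674,-0.9014,-0.15],
  ],
  rot=[
    [0,0,-0.0013],
    [0,0,-0.0013],
    [0,0,-0.0013],
    [0,0,-0.0013],
  ],
  claw=[18,18,18,18],
)

```text
time: 30.48
tool_pos: [560.5, 146.0, 158.1]
tcp_rot: [-3.14, -0.002, 3.108]
contact_force: [-0.5, 0.5, -2.6]
grip_width: 24.2
```

Request:
servo_tool(
  slide=[
    [0.0445,-0.6741,0.05],
    [0.0445,-0.6741,0.05],
    [0.0445,-0.6741,0.05],
  ],
  rot=[
    [0,0,0],
    [0,0,0],
    [0,0,0],
  ],
  claw=[18,18,18],
)

```text
time: 30.85
tool_pos: [545.5, 12.9, 147.6]
tcp_rot: [-3.141, -0.005, 3.109]
contact_force: [0.1, 0.9, -2.7]
grip_width: 24.0
```

Request:
servo_tool(
  slide=[
    [0.0445,-0.6741,0.05],
    [0.0445,-0.6741,0.05],
    [0.0445,-0.6741,0.05],
  ],
  rot=[
    [0,0,0],
    [0,0,0],
    [0,0,0],
  ],
  claw=[18,18,18],
)

```text
time: 31.22
tool_pos: [533.5, -120.9, 138.2]
tcp_rot: [3.141, -0.003, 3.109]
contact_force: [0.2, 1.0, -1.7]
grip_width: 24.1
```

Request:
servo_tool(
  slide=[
    [0.0445,-0.674,0.05],
    [0.0445,-0.674,0.05],
    [0.0445,-0.674,0.05],
    [0.0445,-0.674,0.05],
    [0.0445,-0.674,0.05],
  ],
  rot=[
    [0,0,0],
    [0,0,0],
    [0,0,0],
    [0,0,0],
    [0,0,0],
  ],
  claw=[18,18,18,18,18],
)

```text
time: 31.85
tool_pos: [522.0, -251.2, 129.6]
tcp_rot: [3.14, -0.001, 3.115]
contact_force: [0.3, 0.3, -2.3]
grip_width: 23.6
```

Request:
servo_tool(
  slide=[
    [0,0,0],
    [0,0,0],
    [0,0,0],
  ],
  rot=[
    [0,0,0],
    [0,0,0],
    [0,0,0],
  ],
  claw=[18,18,18],
)

```text
time: 32.22
tool_pos: [521.8, -253.1, 130.1]
tcp_rot: [-3.141, 0.0, 3.113]
contact_force: [-0.5, 1.1, -2.2]
grip_width: 24.1
```

```bash
cat > shaft.py <<'E'
from h import *
c,P=cloud("wrist"); X,Y,Z=np.moveaxis(P,-1,0)
s=(Z>56)&(Z<68)&(abs(X-465.5)<14)&(Y<-184)&(Y>-325); Q=P[s]; print("shaft",rect(Q))
q=Q[Q[:,2]>61]; print("line",cv2.fitLine(q[:,:2].astype(np.float32),cv2.DIST_HUBER,0,.01,.01).ravel(),len(q))
F=cv2.GaussianBlur(c["frame"],(3,3),0).astype(int)
q=P[((F[...,0]-F[...,2])<8)&(abs(Z-12)<5)&(abs(X-500)<80)&(Y<-100)&(Y>-400)]; print("plate",rect(q))
cv2.imwrite("pics/w10.png",c["frame"][:,:,::-1])
E
python3 tip.py; python3 shaft.py
```

```text
32.23 [ 521.8 -253.1  130.1] [-3.141  0.     3.113] 24.09965941613515
probe n 2084 (array([-27.4,  -0.6,  26.8,  17. ]), np.float64(0.001)) tip x (5 lowest pct) [-40.8 -40.6 -40.4] top z 45.5
foot front 1697 (array([-20.5,  -0.6,  49.8,  11.3]), np.float64(1.563)) -26.29857976699509
shaft (array([ 465.4, -253. ,  138.3,   22.2]), np.float64(1.536))
line [ 3.2253109e-02  9.9947971e-01  4.6549405e+02 -2.5309050e+02] 4311
plate (array([ 498.1, -253. ,  248.7,  124.4]), np.float64(1.539))
```

View pics/w10.png

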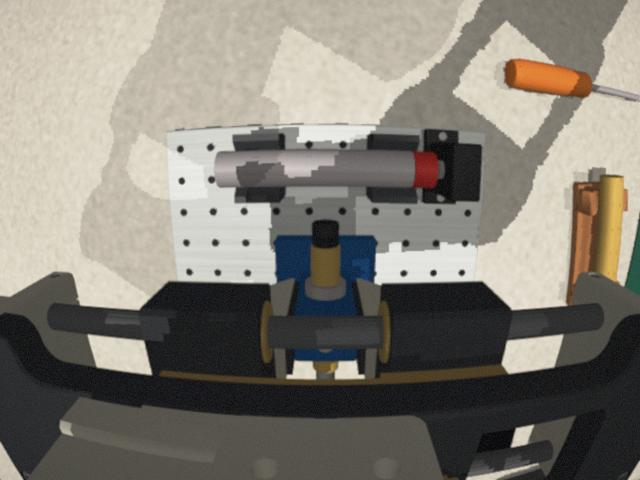

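Request:
servo_tool(
  slide=[
    [-0.02,0,0.2],
    [-0.02,0,0.35],
    [-0.02,0,0.42],
    [-0.02,0,0.445],
    [-0.02,0,0.45],
  ],
  rot=[
    [0,0,0],
    [0,0,0],
    [0,0,0],
    [0,0,0],
    [0,0,0],
  ],
  claw=[18,18,18,18,18],
)

```text
time: 32.95
tool_pos: [526.1, -254.0, 40.7]
tcp_rot: [-3.141, 0.001, 3.113]
contact_force: [0.4, 0.2, -1.7]
grip_width: 24.0
```

Request:
servo_tool(
  slide=[
    [0,0,0],
    [0.006,0,0],
    [0.012,0,0],
    [0.0185,0,0.002],
    [0.0185,0,0.006],
  ],
  rot=[
    [0,0,0],
    [0,0,0],
    [0,0,0],
    [0,0,0],
    [0,0,0],
  ],
  claw=[18,18,18,18,18],
)

```text
time: 33.58
tool_pos: [521.8, -253.5, 38.8]
tcp_rot: [-3.141, 0.0, 3.112]
contact_force: [-0.4, -0.5, -3.0]
grip_width: 23.9
```

Request:
servo_tool(
  slide=[
    [0,0,0.001],
    [0,0,0.002],
  ],
  rot=[
    [0,0,0],
    [0,0,0],
  ],
  claw=[18,18],
)

```text
time: 33.83
tool_pos: [521.9, -253.5, 38.4]
tcp_rot: [-3.142, -0.0, 3.113]
contact_force: [-0.1, -0.6, 0.2]
grip_width: 24.0
```

```bash
python3 tip.py; python3 shaft.py; python3 -c "
import cv2;a=cv2.imread('pics/w10.png')[80:330,160:490];cv2.imwrite('pics/w11.png',cv2.resize(a,(792,600)))"
```

```text
33.83 [ 521.9 -253.5   38.4] [-3.142 -0.     3.113] 24.034512621764325
probe n 2462 (array([-31.,   0.,  34.,  24.]), np.float64(0.002)) tip x (5 lowest pct) [-48.  -47.8 -47.5] top z 46.3
foot front 1728 (array([-24.9,   0.5,  60.3,  19.9]), np.float64(1.568)) -34.95204630157326
shaft (array([ 465.3, -253.1,  138.7,   21.8]), np.float64(1.542))
line [ 3.2554910e-02  9.9946994e-01  4.6533862e+02 -2.5298726e+02] 11311
plate (array([ 499.8, -253.3,  249.2,  128. ]), np.float64(1.537))
```

View pics/w11.png

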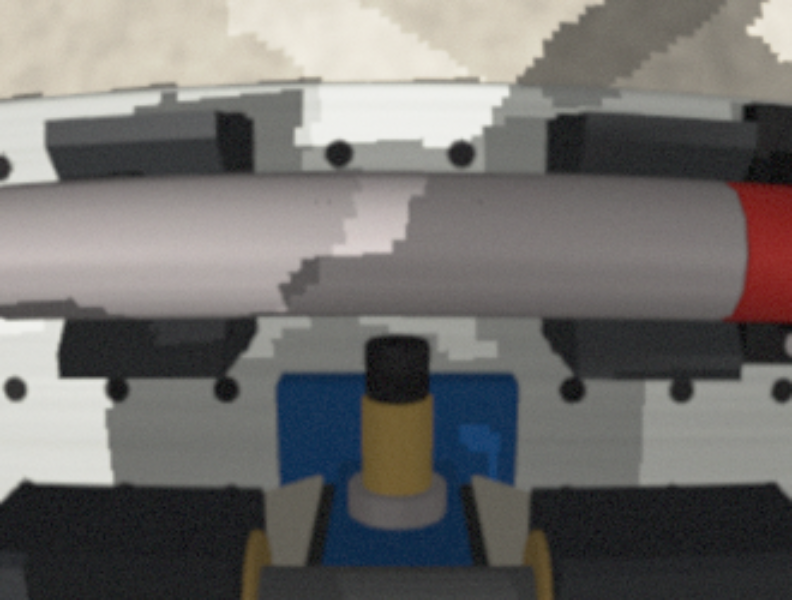

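The gap at the tip shows as about 20 px next to a 64 px, 12 mm probe, so about 3.7 mm. It points square and sits midway. Releasing.

Request:
servo_tool(
  slide=[
    [0,0,0],
    [0,0,0],
    [0,0,0],
    [0,0,0],
    [0,0,0],
  ],
  rot=[
    [0,0,0],
    [0,0,0],
    [0,0,0],
    [0,0,0],
    [0,0,0],
  ],
  claw=[24,26,30,45,45],
)

```text
time: 34.55
tool_pos: [522.0, -253.6, 38.4]
tcp_rot: [-3.141, 0.0, 3.113]
contact_force: [0.0, 0.3, -0.3]
grip_width: 43.4
```

Request:
servo_tool(
  slide=[
    [0,0,-0.1],
    [0,0,-0.4],
    [0,0,-0.7],
    [0,0,-0.9],
    [0,0,-0.9],
  ],
  rot=[
    [0,0,0],
    [0,0,0],
    [0,0,0],
    [0,0,0],
    [0,0,0],
  ],
  claw=[45,45,45,45,45],
)

```text
time: 35.17
tool_pos: [523.4, -254.4, 222.3]
tcp_rot: [-3.137, 0.007, 3.113]
contact_force: [-0.5, -0.6, 0.1]
grip_width: 45.1
```

Request:
servo_tool(
  slide=[
    [-0.3,0,-0.2],
    [-0.3,0,-0.2],
    [-0.3,0,-0.2],
    [-0.3,0,-0.2],
    [-0.3,0,-0.2],
  ],
  rot=[
    [0,0,0],
    [0,0,0],
    [0,0,0],
    [0,0,0],
    [0,0,0],
  ],
  claw=[45,45,45,45,45],
)

```text
time: 35.8
tool_pos: [581.0, -255.3, 257.7]
tcp_rot: [3.141, -0.001, 3.112]
contact_force: [0.1, 0.6, -0.8]
grip_width: 44.9
```

```bash
python3 tops.py 521 -253 71 84 22 77; python3 tops.py 468 -166 66 80 20 72; python3 shaft.py; python3 - <<'E'
from h import *
c,P=cloud("wrist"); X,Y,Z=np.moveaxis(P,-1,0)
a=(abs(Y+252.5)<4)&(Z>40)&(Z<58)&(X>478)&(X<500); print("tip x",np.percentile(X[a],[0,2,5,10]).round(1),a.sum())
r=cv2.imread("pics/w10.png"); cv2.imwrite("pics/w12.png",r)
c,P=cloud("top"); X,Y,Z=np.moveaxis(P,-1,0); H=hsv(c).astype(int)
m=(H[...,0]>15)&(H[...,0]<35)&(H[...,1]>110)&(abs(X-536)<100)&(abs(Y)<60)&(Z>20); print("brass",rect(P[m]))
E
```

```text
35.8 [ 581.  -255.3  257.7] [ 3.141e+00 -1.000e-03  3.112e+00]
top 559 (array([ 521.5, -254.4,   23.7,   18.4]), np.float64(1.541)) [ 521.3 -254.5   77. ] box [312 147  27  21]
  contour (array([ 521.4, -254.4,   23.6,   18.3]), np.float64(1.54))
foot 677 (array([ 521.1, -270.8,   50.2,   18.1]), np.float64(-0.033)) [ 519.2 -272.2   22. ] box [301 132  18  48]
35.85 [ 581.2 -255.3  257.9] [ 3.141e+00 -1.000e-03  3.112e+00]
top 809 (array([ 467.8, -166.6,   36.6,   20.9]), np.float64(-0.028)) [ 468.3 -167.3   72. ] box [406  81  23  39]
  contour (array([ 468.1, -167.4,   36.8,   21.3]), np.float64(-0.029))
foot 247 (array([ 486.7, -167. ,   26.8,   17.5]), np.float64(1.488)) [ 489.9 -169.4   20. ] box [394 113  25  18]
shaft (array([ 465.6, -253. ,  138.4,   22.7]), np.float64(1.535))
line [ 3.1112256e-02  9.9951589e-01  4.6583084e+02 -2.5317261e+02] 1801
plate (array([ 500.1, -253.1,  249.4,  129.3]), np.float64(1.536))
tip x [481.8 481.9 482.9 483.8] 151
brass (array([537.3,   3.2, 135.9,  26.5]), np.float64(0.099))
```

View pics/w12.png

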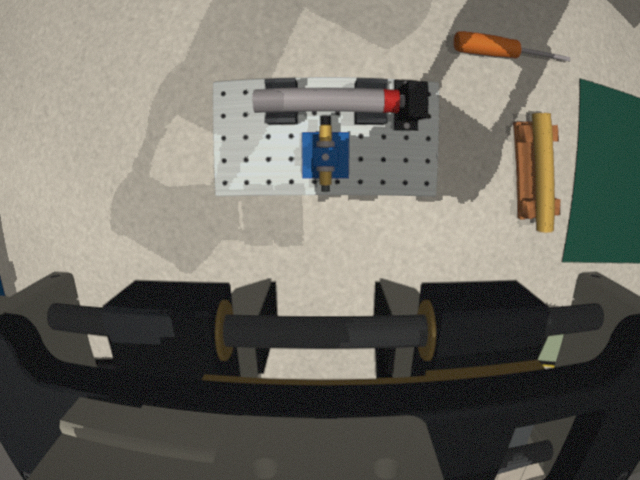

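```bash
python3 -c "
from plant import *
print(close_job())"
```

```text
the job is handed in; nothing more can be done
None
```

The runout test is set up and the job is handed in at about 36 s of the 109 s. I placed the brass shaft first, then the steel shaft, the end stop and last the probe stand. No contact force above about 6 N was reported.

The last camera checks, all within the roughly 2 mm calibration:

- **Brass shaft:** it lies in both saddle notches, within about 1 mm of centre, and parallel to the saddle (0.099 against 0.097 rad).
- **Steel shaft:** it is down in both V-blocks, parallel to the plate. Two wrist views put its centre along the plate at -251.9 and -253.0 mm, against a target of about -252.
- **End stop:** it stands square and in line with the shaft, with about 2.5–3 mm to the red end.
- **Probe stand:** it stands within about 1 mm of midway between the V-blocks. Its tip points squarely at the shaft with a gap of about 3.5–4 mm, and no picture or force reading showed it touching.

One check failed: the automatic tip measurement taken just before I released the probe stand mixed shaft points with the tip. I used the close crop and the measurement after release instead. I did not measure the multimeter, phone and screwdriver again at the end, but no move went near them.

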